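# Pick the brass end cap from behind the flue fittings

### The arm

A 7-joint arm with a two-finger parallel gripper is mounted at the origin on the work surface. World frame = base frame: x ahead of the robot, y to its left, z up, the work surface at z = 0. Lengths are in m, angles in rad, forces in N, time in s.
With the tool pointing down it reaches from about 0.425 to 0.875 m from the base axis. Payload 4.7 kg.
Tool frame: the origin (TCP) lies midway between the tips of the shut fingers; the grasp point (between the pads) lies 19 mm behind it (ctrl.grip_point_offset is the distance from the TCP to the grasp point, in m); z points along the fingers, y is the line along which they close (so a half turn about z gives the same grasp; the last joint's range is limited). The gripper opens to 87 mm and grips with 3 to 60 N. Pads are 19 mm wide; open, the fingers measure 117 mm over their backs; the gripper's body (75 mm by 190 mm) begins 51 mm behind the grasp point.
Start: joints at [-1.195, 0.321, -0.07, 1.45, 0.023, 1.371, -0.057], TCP at [0.23, 0.608, 0.19] pointing down, gripper open.
Joint ranges: [-2.86, 2.86], [-0.3, 2.09], [-1.38, 1.24], [0.06, 2.45], [-1.56, 4.7], [0.09, 2.05], [-2.69, 2.69]. Speed limits (rad/s): [2.57, 2.57, 3.14, 3.14, 3.14, 3.14, 3.14].

### API

Orientations are given as a rotation vector (axis times angle).
In Python, from bench import ctrl gives the robot as it stands. The module is installed in compiled form; this text tells all that it offers.
- The arm moves only by the shell command python3 -m handwheel 'ROWS' [OPENING] [FORCE]. ROWS is JSON, a list of rows, each an object of numbers: "x", "y", "z": the shift along the tool's x, y, z in m; "wx", "wy", "wz": the turn, a rotation vector about the tool's x, y, z in degrees. A call has 1 to 10 rows; each row is the pose to reach, as a shift and turn from the pose commanded when the call began, along the tool's axes at that moment; what a row does not reach only later rows make up. A row lasts 1/12 s, in which the tool goes at most 41.7 mm and 7.16 degrees, less where a joint would pass 70% of its speed; a pose out of reach is approached as far as the arm can. A call with a gripper value outside its range is refused whole. OPENING is the finger opening in m, from 0 to 0.087, set as the call begins (- or left out, the last holds). The fingers move at their own pace and stop on an object; FORCE is the grip in N (left out, the last holds). Time passes only in rows, so rows that repeat a pose let the fingers close. It gives the time, the measured TCP pose, the force, the opening and the grip force at its end, in the units of the state.
- ctrl.get_state(): the state, without advancing time (a new reading comes with each control period).
- ctrl.get_image(name): name is "scene" or "top"; returns a dict with "image" (420x560x3 uint8, red, green, blue), "K" (3x3 intrinsics, pixels), "k1" (the pictures are not rectified: a ray, as slopes to the right and down, at radius r is drawn at 1 + k1 r^2 times it, then the intrinsics apply), "world_to_cam" (4x4, takes a point from world to camera coordinates). Camera axes: x right, y down, z forward; pixel columns grow to the right and rows downward; lengths in m; the calibration is good to about 2 mm. A picture is of the moment at which its call begins. There is no depth.
- ctrl.close_job(): hands the job in; it is judged then, once.
The state is a dict: "time": time; "joint_positions": joint angles; "qd": joint speeds; "joint_torque": joint torques, N m; "position": TCP position; "tool_rot": TCP orientation; "ft_force": force on the tool from outside, world axes, zero at the start; "torque": the same for the moment, N m; "grip_width": opening from 0.0 (shut) to 1.0 (fully open); "grip_force": force on a finger pad.
Only numpy, scipy, OpenCV 4.12 (cv2) and the standard library are available. Lean on these libraries where they do the work, as an engineer would, in place of code of your own. Each camera call takes 0.05 s, during which the arm holds its last target. There are 200 camera calls.

### The job

A small brass end cap for an order is hemmed in behind two tall flue fittings in the grey stock bay. First stand both fittings on the green side mat, then set the brass cap upright on the middle of the white disc in the yellow order tray, and only then put each fitting back upright on the middle of the round pad it came from: the red-plugged steel coupling on the red pad, the blue-plugged white reducer on the blue pad. Leave the black cap where it stands, and knock over neither fittings nor caps.

Things in the scene. Friction and masses are not known exactly. Their poses are not given: they have to be found in the camera images.
- coupling_mid (a point): Centre, half-way up (55 mm above its foot), of the loose upright steel pipe coupling: round about z, 110 mm tall, about 0.32 kg; straight 56 mm diameter body (a 60 mm bead 18 to 28 mm above the foot), topped by a bright red plastic plug, flush with the body, in the last 14 mm. Starts on the red pad in the front (robot-side) row of the grey stock bay. Easiest held across the body 10 to 25 mm above this point. z points up its axis.
- reducer_mid (a point): Centre, half-way up (55 mm above its foot), of the loose upright white-enamelled reducer: round about z, 110 mm tall, about 0.32 kg; 62 mm diameter up to 38 mm, tapering to a 44 mm diameter neck from 54 to 96 mm above the foot, topped by a bright blue plastic plug, flush with the neck, in the last 14 mm. Starts on the blue pad beside the coupling, about 95 mm from it. Held across the neck, 20 to 25 mm above this point. z points up its axis.
- brass_cap_mid (a point): Centre, half-way up (23 mm above its foot), of the loose brass end cap: round about z, 40 mm diameter, straight-sided for 34 mm, 46 mm tall with its little 12 mm nub, about 0.15 kg. Stands on the bay's floor (3 mm above the bench) in the rear row, about 62 mm behind one of the fittings. z points up.
- black_cap_mid (a point): Centre, half-way up (23 mm), of the loose black plastic cap, the same shape and size as the brass one, standing beside it about 95 mm away in the rear row. Not wanted: leave it where it stands.
- pad_red: Fixed flat round red pad, 80 mm diameter, 2 mm thick, in the front row of the grey stock bay; the coupling's own place. Origin at the centre of its underside, 3 mm above the bench; x points to the bay's rear row, y along the rows. The bay is a fixed sheet-steel tray 190 mm deep by 230 mm wide with 14 mm lips at the rear and sides, none in front.
- pad_blue: Fixed flat round blue pad, 80 mm diameter, 2 mm thick, beside the red one (95 mm between centres); the reducer's own place. Origin and axes as for the red pad.
- side_mat: Fixed green mat on the bench, to the left or right of the bay: 240 mm (its x) by 130 mm (its y), 3 mm thick, with room for both fittings. Origin at the centre of its underside, on the bench.
- order_tray: Fixed yellow square order tray on the bench, on the other side of the bay from the mat: 140 by 140 mm, rim 14 mm high and 4 mm thick, with a white disc of 70 mm diameter in the middle, whose top lies 7 mm above the bench. Origin at the centre of its underside, on the bench.
There are look-alikes about, which are no part of the job. Of the things that look like the pad_blue, take the one that is farthest from the robot's base at the start.

How it is judged:
By the outcome, as a careful person would: the job done as asked, in the order asked, and still so for the second after the job is handed in, with the robot touching nothing.
It also fails if it takes over 123 s, if anything falls off the work surface, if the arm or the gripper's body presses on something with over 40 N, if the wrist force passes 120 N, or if a joint passes its speed limit or range.

## Working session

There is one attempt and no reset: what is moved stays moved. The work goes in short steps, Python scripts to look and compute and a shell command to move; the robot and the scene stay as the last step left them, time stands still between calls to the robot, and variables do not carry over. Pictures are saved under pics/ and viewed, at most 14 in all, crops included, and the job is handed in when it is done.

```bash
mkdir -p pics
cat > h.py <<'E'
import numpy as np, cv2
from bench import ctrl
from scipy.spatial.transform import Rotation as R
def grab(n,fn=None):
    d=ctrl.get_image(n)
    if fn: cv2.imwrite('pics/'+fn,d['image'][:,:,::-1])
    return d
def ray(d,u,v):
    K=np.array(d['K']);k=d['k1']
    p=cv2.undistortPoints(np.array([[[u,v]]],float),K,np.array([k,0,0,0.]))[0,0]
    T=np.array(d['world_to_cam']);Rm=T[:3,:3];o=-Rm.T@T[:3,3]
    return o,Rm.T@np.array([p[0],p[1],1])
def onz(d,u,v,z):
    o,r=ray(d,u,v);return o+r*(z-o[2])/r[2]
def proj(d,P):
    T=np.array(d['world_to_cam']);c=T[:3,:3]@np.array(P)+T[:3,3];x=c[:2]/c[2]
    x=x*(1+d['k1']*(x@x));K=np.array(d['K']);return K[0,0]*x[0]+K[0,2],K[1,1]*x[1]+K[1,2]
def tri(d1,p1,d2,p2):
    (o1,a),(o2,b)=ray(d1,*p1),ray(d2,*p2)
    s=np.linalg.lstsq(np.c_[a,-b],o2-o1,rcond=None)[0]
    return (o1+a*s[0]+o2+b*s[1])/2,np.linalg.norm(o1+a*s[0]-o2-b*s[1])
def blobs(d,lo,hi,amin=40):
    h=cv2.cvtColor(d['image'],cv2.COLOR_RGB2HSV);m=cv2.inRange(h,lo,hi)
    n,_,s,c=cv2.connectedComponentsWithStats(m)
    return [(c[i].round(1).tolist(),s[i].tolist()) for i in range(1,n) if s[i,4]>amin]
E
python3 - <<'E'
from h import *
for n in('scene','top'):
    d=grab(n,n+'0.png');T=np.array(d['world_to_cam']);print(n,-T[:3,:3].T@T[:3,3],T[:3,:3].round(2).tolist(),d['k1'],d['K'][0][0])
s=ctrl.get_state();print(s['position'],s['tool_rot'],R.from_rotvec(s['tool_rot']).as_matrix().round(3),s['time'],ctrl.grip_point_offset)
E
```

```text
scene [1.38578728 0.0693762  0.714901  ] [[-0.09, 1.0, -0.01], [0.57, 0.04, -0.82], [-0.82, -0.08, -0.57]] -0.0915424837301071 490.88983567002595
top [ 0.35137737 -0.01569537  0.91031046] [[-0.02, -1.0, 0.0], [-0.99, 0.02, -0.15], [0.15, -0.01, -0.99]] 0.030639720766619086 413.09876970620314
[0.22993231 0.6073822  0.1888738 ] [-5.65122297e-01 -3.09011276e+00  2.69265033e-03] [[-0.935  0.354 -0.001]
 [ 0.354  0.935 -0.002]
 [-0.    -0.002 -1.   ]] 0.1 0.0187
```

View pics/scene0.png

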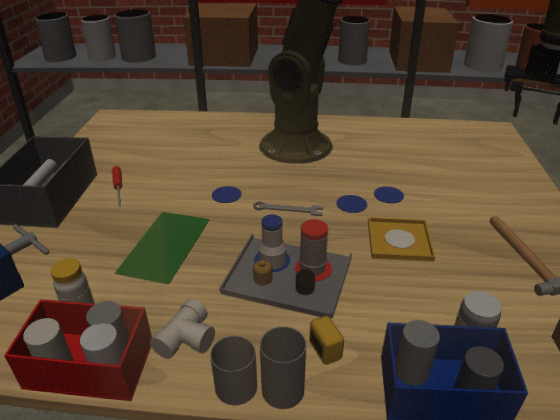

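View pics/top0.png

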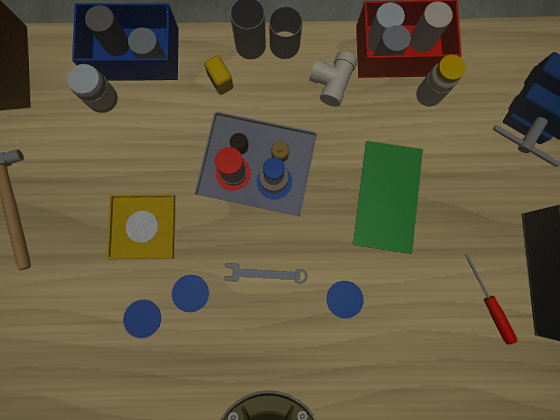

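The scene camera looks from behind the bay. The bay is at top (200-315, 113-215), with the red plug at about (230,160) and the blue plug at about (274,168). The brass cap (280,150) stands behind the reducer and the black cap (239,143) behind the coupling. The green mat is at (388,197), on the -y side, and the tray is at (142,227), on the +y side. Three other blue discs are decoys nearer the base.

Run:
```python
from h import *
a=grab('scene');b=grab('top')
for n,lo,hi in(('red',(0,150,90),(6,255,255)),('red2',(172,150,90),(180,255,255)),('blue',(108,120,60),(125,255,255)),('green',(50,100,30),(75,255,255)),('yellow',(20,150,60),(30,255,255)),('brass',(10,90,50),(22,255,200))):
    for d,t in((a,'s'),(b,'t')):
        for c in blobs(d,lo,hi,60 ): print(n,t,c) if n!='brass' or c[1][4]<500 else 0
za=cv2.resize(a['image'][205:310,215:360],None,fx=5,fy=5,interpolation=cv2.INTER_CUBIC)
zb=cv2.resize(b['image'][105:220,190:325],None,fx=5,fy=5,interpolation=cv2.INTER_CUBIC)
cv2.imwrite('pics/za.png',za[:,:,::-1]);cv2.imwrite('pics/zb.png',zb[:,:,::-1])
```

```text
red s ([116.1, 175.0], [112, 166, 9, 19, 125])
red s ([314.1, 227.2], [301, 219, 27, 17, 347])
red s ([324.4, 272.3], [315, 261, 17, 20, 141])
red s ([75.2, 340.5], [4, 300, 141, 68, 1078])
red t ([412.2, 36.5], [364, 0, 97, 58, 819])
red t ([230.0, 166.2], [215, 147, 36, 44, 858])
red t ([501.9, 320.8], [487, 297, 30, 47, 487])
blue s ([225.8, 194.3], [212, 187, 29, 15, 317])
blue s ([388.5, 194.5], [375, 188, 28, 15, 323])
blue s ([351.4, 203.4], [337, 196, 29, 16, 374])
blue s ([269.4, 221.0], [262, 215, 18, 11, 110])
blue s ([446.5, 370.0], [388, 323, 139, 70, 1606])
blue t ([124.9, 40.2], [73, 3, 96, 58, 1143])
blue t ([553.3, 64.7], [544, 53, 16, 25, 204])
blue t ([542.7, 97.2], [527, 84, 33, 30, 386])
blue t ([273.2, 167.9], [263, 158, 21, 21, 354])
blue t ([275.5, 189.0], [257, 170, 35, 29, 276])
blue t ([189.9, 293.0], [172, 275, 37, 37, 1058])
blue t ([344.5, 299.1], [327, 281, 36, 37, 1064])
blue t ([141.9, 318.3], [124, 300, 37, 38, 1097])
green s ([172.4, 243.6], [133, 213, 76, 70, 2388])
green s ([124.0, 267.6], [116, 255, 16, 20, 120])
green t ([388.0, 197.1], [353, 141, 70, 113, 6122])
yellow s ([399.2, 239.0], [369, 220, 63, 37, 1077])
yellow s ([64.6, 269.7], [51, 258, 29, 25, 534])
yellow s ([328.1, 337.7], [310, 316, 34, 48, 928])
yellow t ([217.4, 70.3], [204, 55, 28, 31, 487])
yellow t ([452.0, 66.7], [439, 55, 27, 25, 530])
yellow t ([279.5, 148.7], [272, 142, 16, 15, 155])
yellow t ([140.9, 226.4], [107, 194, 68, 65, 3328])
brass s ([188.1, 37.0], [184, 10, 9, 55, 235])
brass s ([529.8, 81.4], [513, 78, 35, 8, 77])
brass s ([7.8, 234.1], [0, 224, 22, 22, 318])
brass s ([262.1, 272.2], [253, 260, 19, 26, 407])
brass t ([550.3, 147.9], [534, 137, 26, 25, 332])
brass t ([279.9, 149.9], [271, 142, 18, 17, 241])
```

View pics/za.png

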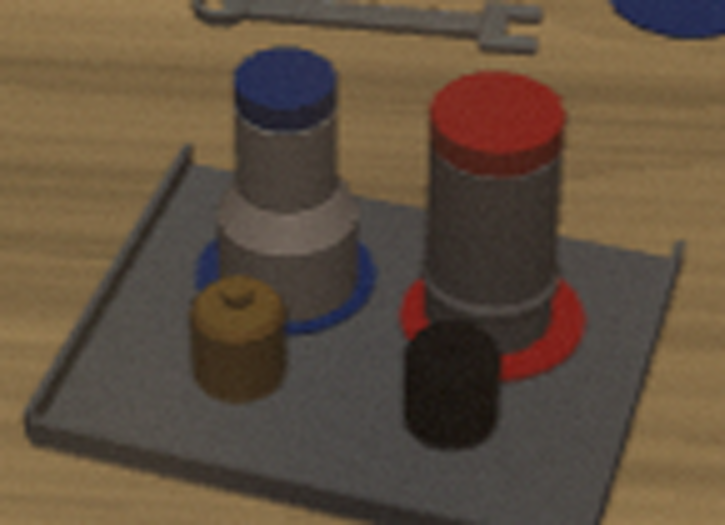

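View pics/zb.png

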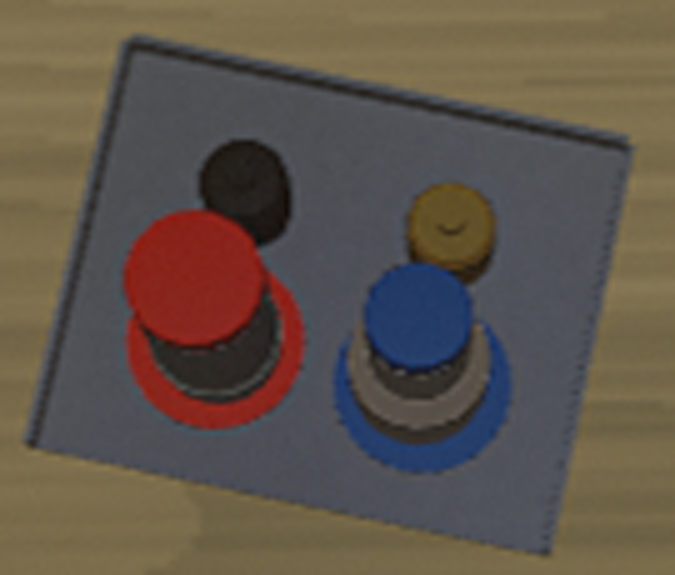

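Zoomed views: the top-face centres are clear. In zb these are red (194,278), blue (419,317) and brass (451,225). In za they are red (498,113), blue (286,80) and brass (238,305).

Run:
```python
from h import *
a=grab('scene');b=grab('top')
f=lambda x,y,ox,oy:((x+.5)/5-.5+ox,(y+.5)/5-.5+oy)
T={}
for n,s,t,z in(('red',(498,113),(194.5,278),.115),('blue',(286,80),(419,317),.115),('brass',(238,303),(451,228),.037),('black',(451,350),(244,185),.037)):
    ps,pt=f(*s,215,205),f(*t,190,105);P,e=tri(a,ps,b,pt)
    print(n,P.round(4),round(e,4),'s',onz(a,*ps,z)[:2].round(4),'t',onz(b,*pt,z)[:2].round(4))
for n,t in(('padred',(216,342)),('padblue',(422.5,385))): print(n,onz(b,*f(*t,190,105),.005).round(4))
h=cv2.cvtColor(b['image'],cv2.COLOR_RGB2HSV)
for n,lo,hi,z in(('mat',(50,100,30),(75,255,255),.003),('tray',(20,150,60),(30,255,255),.005)):
    c=max(cv2.findContours(cv2.inRange(h,lo,hi),0,2)[0],key=cv2.contourArea);r=cv2.minAreaRect(c)
    print(n,onz(b,*r[0],z).round(4),[onz(b,*p,z)[:2].round(3).tolist() for p in cv2.boxPoints(r)])
m=cv2.inRange(h,(0,0,90),(180,60,255))[200:255,115:170];n,_,s,c=cv2.connectedComponentsWithStats(m);i=1+s[1:,4].argmax();pt=c[i]+[115,200]
h=cv2.cvtColor(a['image'],cv2.COLOR_RGB2HSV)
m=cv2.inRange(h,(0,0,90),(180,60,255))[222:256,375:425];n,_,s2,c=cv2.connectedComponentsWithStats(m);j=1+s2[1:,4].argmax();ps=c[j]+[375,222]
print('disc',tri(a,ps,b,pt),onz(b,*pt,.007),s[i],s2[j])
st=ctrl.get_state();print(st['time'])
```

```text
red [0.5781 0.0697 0.1115] 0.0002 s [0.5828 0.0697] t [0.5771 0.0694]
blue [ 0.561  -0.0192  0.1109] 0.0 s [ 0.5666 -0.0186] t [ 0.5599 -0.0192]
brass [ 0.6198 -0.0345  0.0379] 0.0005 s [ 0.6188 -0.0348] t [ 0.6201 -0.0342]
black [0.6409 0.0555 0.0371] 0.0012 s [0.6408 0.0548] t [0.6409 0.0561]
padred [0.5786 0.0716 0.005 ]
padblue [ 0.5575 -0.0208  0.005 ]
mat [ 0.5188 -0.2753  0.003 ] [[0.411, -0.19], [0.65, -0.23], [0.63, -0.363], [0.393, -0.318]]
tray [0.4622 0.2741 0.005 ] [[0.535, 0.35], [0.533, 0.202], [0.391, 0.2], [0.394, 0.344]]
disc (array([0.46193105, 0.27133189, 0.0034779 ]), np.float64(0.0020487703289887634)) [0.46151479 0.27128744 0.007     ] [ 11  11  32  31 792] [ 10   8  29  18 406]
0.3
```

```bash
cat >> h.py <<'E'
YAW=np.radians(77.0)
def plan(*pts):
    """shifts in present tool axes (mm) to grip-point targets (x,y,zgrip), and turn (deg) to tool down, y along bay rows"""
    s=ctrl.get_state();p=np.array(s['position']);r=R.from_rotvec(s['tool_rot'])
    y=np.array([np.cos(YAW),np.sin(YAW),0]);z=np.array([0,0,-1.]);t=R.from_matrix(np.c_[np.cross(y,z),y,z])
    print('t',round(s['time'],2),'tcp',p.round(4),'F',np.round(s['ft_force'],1),'w',round(s['grip_width']*87,1),'g',round(s['grip_force'],1),'turn',np.degrees((r.inv()*t).as_rotvec()).round(1))
    for q in pts: print(q,(1e3*r.inv().apply(np.array(q)-[0,0,ctrl.grip_point_offset]-p)).round(1))
E
python3 - <<'E'
from h import *
plan((.559,-.02,.20),(.559,-.02,.083))
E
```

```text
t 0.3 tcp [0.23   0.6077 0.1895] F [-0.7  0.6  0.3] w 86.9 g 0.0 turn [-0.  -0.  -7.7]
(0.559, -0.02, 0.2) [-529.9 -470.7    8.5]
(0.559, -0.02, 0.083) [-529.9 -470.6  125.5]
```

```bash
python3 -m handwheel '[{"x":-0.03,"y":-0.026},{"x":-0.06,"y":-0.052,"wz":-3},{"x":-0.09,"y":-0.08,"wz":-7.7},{"x":-0.12,"y":-0.107,"wz":-7.7},{"x":-0.15,"y":-0.133,"wz":-7.7},{"x":-0.18,"y":-0.16,"wz":-7.7},{"x":-0.21,"y":-0.187,"wz":-7.7},{"x":-0.24,"y":-0.213,"wz":-7.7},{"x":-0.265,"y":-0.235,"wz":-7.7},{"x":-0.265,"y":-0.235,"wz":-7.7}]' 0.068 20
python3 -c "
from h import *
plan((.559,-.02,.20),(.559,-.02,.083))"
```

```text
t 0.3 tcp [0.23   0.6077 0.1895] F [-0.7  0.6  0.3] w 86.9 g 0.0 turn [-0.  -0.  -7.7]
(0.559, -0.02, 0.2) [-529.9 -470.7    8.5]
(0.559, -0.02, 0.083) [-529.9 -470.6  125.5]invalid input at $[0]: expected keys x, y, z, wx, wy, wz
```

```bash
python3 -m handwheel '[{"x":-0.03,"y":-0.026,"z":0,"wx":0,"wy":0,"wz":0},{"x":-0.06,"y":-0.052,"z":0,"wx":0,"wy":0,"wz":-4},{"x":-0.09,"y":-0.08,"z":0,"wx":0,"wy":0,"wz":-7.7},{"x":-0.12,"y":-0.107,"z":0,"wx":0,"wy":0,"wz":-7.7},{"x":-0.15,"y":-0.133,"z":0,"wx":0,"wy":0,"wz":-7.7},{"x":-0.18,"y":-0.16,"z":0,"wx":0,"wy":0,"wz":-7.7},{"x":-0.21,"y":-0.187,"z":0,"wx":0,"wy":0,"wz":-7.7},{"x":-0.24,"y":-0.213,"z":0,"wx":0,"wy":0,"wz":-7.7},{"x":-0.265,"y":-0.235,"z":0,"wx":0,"wy":0,"wz":-7.7},{"x":-0.265,"y":-0.235,"z":0,"wx":0,"wy":0,"wz":-7.7}]' 0.068 20
python3 -c "
from h import *
plan((.559,-.02,.20),(.559,-.02,.083))"
```

```text
time: 1.13
position: [0.3992, 0.2867, 0.1903]
tool_rot: [0.374, 3.117, -0.003]
ft_force: [-0.1, -0.1, 0.2]
grip_width: 0.785
grip_force: 0.0
t 1.13 tcp [0.3992 0.2867 0.1903] F [-0.1 -0.1  0.2] w 68.3 g 0.0 turn [-0.1  0.2 -0.7]
(0.559, -0.02, 0.2) [-227.8 -260.2   10.1]
(0.559, -0.02, 0.083) [-227.5 -260.   127.1]
```

```bash
python3 -m handwheel '[{"x":-0.025,"y":-0.029,"z":0,"wx":0,"wy":0,"wz":0},{"x":-0.05,"y":-0.057,"z":0,"wx":0,"wy":0,"wz":0},{"x":-0.075,"y":-0.085,"z":0,"wx":0,"wy":0,"wz":0},{"x":-0.1,"y":-0.114,"z":0,"wx":0,"wy":0,"wz":0},{"x":-0.125,"y":-0.142,"z":0,"wx":0,"wy":0,"wz":0},{"x":-0.15,"y":-0.171,"z":0,"wx":0,"wy":0,"wz":0},{"x":-0.175,"y":-0.2,"z":0,"wx":0,"wy":0,"wz":0},{"x":-0.2,"y":-0.228,"z":0,"wx":0,"wy":0,"wz":0},{"x":-0.22,"y":-0.25,"z":0,"wx":0,"wy":0,"wz":0},{"x":-0.228,"y":-0.26,"z":0.005,"wx":0,"wy":0.2,"wz":-0.7}]' 0.068 20
python3 -m handwheel '[{"x":0,"y":0,"z":0,"wx":0,"wy":0,"wz":0},{"x":0,"y":0,"z":0,"wx":0,"wy":0,"wz":0}]'
python3 -c "
from h import *
grab('top','t1.png');grab('scene','s1.png')
plan((.559,-.02,.20),(.559,-.02,.083))"
```

```text
time: 1.97
position: [0.5604, -0.0155, 0.186]
tool_rot: [0.346, 3.122, -0.002]
ft_force: [-0.3, -0.9, 0.0]
grip_width: 0.779
grip_force: 0.0
time: 2.13
position: [0.558, -0.0105, 0.1844]
tool_rot: [-0.34, -3.119, -0.001]
ft_force: [0.4, 0.8, 0.2]
grip_width: 0.782
grip_force: 0.0
t 2.23 tcp [ 0.5579 -0.0085  0.1848] F [ 0.3  0.1 -0.2] w 67.8 g 0.0 turn [ 0.  -0.2  0.8]
(0.559, -0.02, 0.2) [ -3.5 -11.    3.5]
(0.559, -0.02, 0.083) [ -4.  -11.1 120.5]
```

View pics/s1.png

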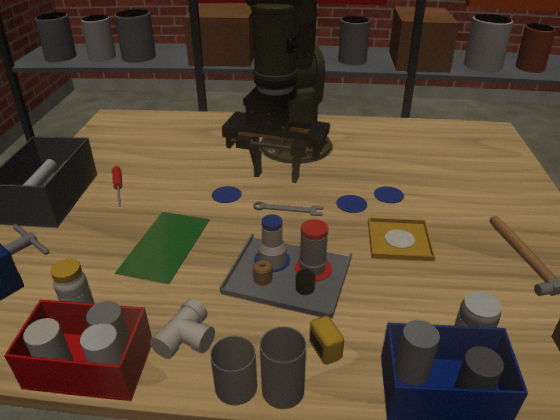

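Scene s1: the fingertips (255,177)/(296,180) hover above the reducer's blue plug (272,221), as expected at z≈0.185. Nothing has been disturbed.

```bash
python3 -m handwheel '[{"x":-0.004,"y":-0.011,"z":0.015,"wx":0,"wy":0,"wz":0.8},{"x":-0.004,"y":-0.011,"z":0.03,"wx":0,"wy":0,"wz":0.8},{"x":-0.004,"y":-0.011,"z":0.045,"wx":0,"wy":0,"wz":0.8},{"x":-0.004,"y":-0.011,"z":0.045,"wx":0,"wy":0,"wz":0.8},{"x":-0.004,"y":-0.011,"z":0.045,"wx":0,"wy":0,"wz":0.8}]'
python3 -c "
from h import *
d=grab('top')
plan((.559,-.02,.083))
P=[d['image'][100:225,185:330]];
cv2.imwrite('pics/t2.png',cv2.resize(P[0],None,fx=4,fy=4)[:,:,::-1])"
```

```text
time: 2.65
position: [0.559, -0.0201, 0.1396]
tool_rot: [-0.355, -3.117, -0.001]
ft_force: [-0.5, 0.5, 0.6]
grip_width: 0.783
grip_force: 0.0
t 2.7 tcp [ 0.5598 -0.0205  0.1405] F [-0.4  0.6  0.2] w 68.3 g 0.0 turn [ 0.  -0.2 -0. ]
(0.559, -0.02, 0.083) [ 0.6  0.3 76.2]
```

View pics/t2.png

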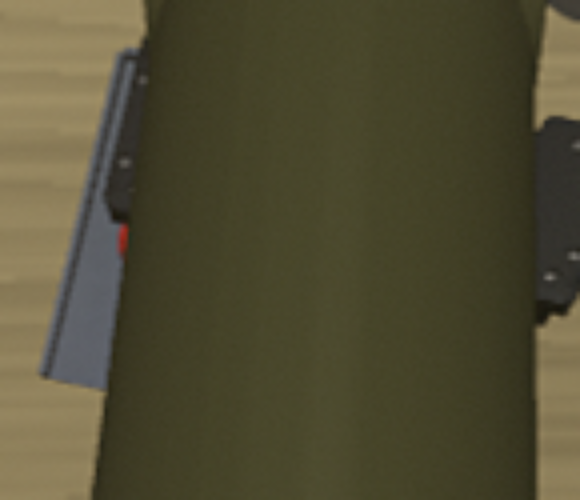

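The top view is blocked by the arm, with only the bay's left lip and the gripper's ends showing. I'll descend by the numbers and close.

```bash
python3 -m handwheel '[{"x":0.0005,"y":0,"z":0.015,"wx":0,"wy":0,"wz":0},{"x":0.0005,"y":0,"z":0.03,"wx":0,"wy":0,"wz":0},{"x":0.0005,"y":0,"z":0.045,"wx":0,"wy":0,"wz":0},{"x":0.0005,"y":0,"z":0.06,"wx":0,"wy":0,"wz":0},{"x":0.0005,"y":0,"z":0.07,"wx":0,"wy":0,"wz":0},{"x":0.0005,"y":0,"z":0.076,"wx":0,"wy":0,"wz":0},{"x":0.0005,"y":0,"z":0.076,"wx":0,"wy":0,"wz":0},{"x":0.0005,"y":0,"z":0.076,"wx":0,"wy":0,"wz":0}]'
python3 -m handwheel '[{"x":0,"y":0,"z":0,"wx":0,"wy":0,"wz":0},{"x":0,"y":0,"z":0,"wx":0,"wy":0,"wz":0},{"x":0,"y":0,"z":0,"wx":0,"wy":0,"wz":0},{"x":0,"y":0,"z":0,"wx":0,"wy":0,"wz":0},{"x":0,"y":0,"z":0,"wx":0,"wy":0,"wz":0},{"x":0,"y":0,"z":0,"wx":0,"wy":0,"wz":0}]' 0.03 30
python3 -c "
from h import *
grab('scene','s3.png')
plan((.578,-.287,.14),(.578,-.287,.085))"
```

```text
time: 3.37
position: [0.5595, -0.0216, 0.0645]
tool_rot: [-0.359, -3.118, -0.001]
ft_force: [0.1, 0.2, -0.2]
grip_width: 0.782
grip_force: 0.0
time: 3.87
position: [0.5595, -0.0209, 0.0644]
tool_rot: [-0.358, -3.119, -0.003]
ft_force: [0.4, 2.4, 2.3]
grip_width: 0.497
grip_force: 30.0
t 3.92 tcp [ 0.5595 -0.0209  0.0643] F [0.6 2.5 2. ] w 43.0 g 30.0 turn [ 0.1 -0.1 -0.1]
(0.578, -0.287, 0.14) [ -78.1 -254.9  -57.5]
(0.578, -0.287, 0.085) [ -78.3 -255.    -2.5]
```

View pics/s3.png

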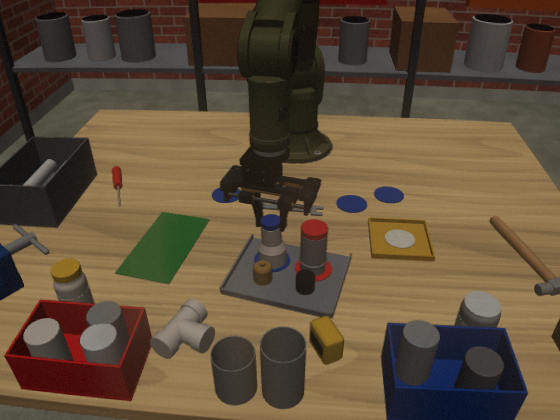

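Scene s3: the fingers hold the reducer's neck just below the blue plug (270,222). The opening of 43 mm with 30 N confirms the grip. Next is lifting and carrying it to the mat.

```bash
python3 -m handwheel '[{"x":0,"y":0,"z":-0.02,"wx":0,"wy":0,"wz":0},{"x":0,"y":0,"z":-0.045,"wx":0,"wy":0,"wz":0},{"x":-0.005,"y":-0.016,"z":-0.06,"wx":0,"wy":0,"wz":0},{"x":-0.015,"y":-0.05,"z":-0.06,"wx":0,"wy":0,"wz":0},{"x":-0.025,"y":-0.085,"z":-0.06,"wx":0,"wy":0,"wz":0},{"x":-0.036,"y":-0.12,"z":-0.06,"wx":0,"wy":0,"wz":0},{"x":-0.047,"y":-0.155,"z":-0.06,"wx":0,"wy":0,"wz":0},{"x":-0.058,"y":-0.19,"z":-0.06,"wx":0,"wy":0,"wz":0},{"x":-0.068,"y":-0.222,"z":-0.06,"wx":0,"wy":0,"wz":0},{"x":-0.078,"y":-0.255,"z":-0.06,"wx":0,"wy":0,"wz":0}]'
python3 -m handwheel '[{"x":0,"y":0,"z":0,"wx":0,"wy":0,"wz":0},{"x":0,"y":0,"z":0,"wx":0,"wy":0,"wz":0},{"x":0,"y":0,"z":0,"wx":0,"wy":0,"wz":0}]'
python3 -c "
from h import *
plan((.578,-.287,.082))"
```

```text
time: 4.75
position: [0.5758, -0.2893, 0.1221]
tool_rot: [-0.359, -3.115, -0.001]
ft_force: [0.7, 0.6, -3.7]
grip_width: 0.497
grip_force: 30.0
time: 5.0
position: [0.5761, -0.2873, 0.1221]
tool_rot: [-0.36, -3.115, -0.002]
ft_force: [0.1, 0.4, -3.4]
grip_width: 0.498
grip_force: 30.0
t 5.0 tcp [ 0.5761 -0.2873  0.1221] F [ 0.1  0.4 -3.4] w 43.3 g 30.0 turn [ 0.  -0.4 -0.2]
(0.578, -0.287, 0.082) [-2.1  0.7 58.8]
```

```bash
python3 -m handwheel '[{"x":-0.001,"y":0,"z":0.02,"wx":0,"wy":0,"wz":0},{"x":-0.002,"y":0,"z":0.035,"wx":0,"wy":-0.3,"wz":0},{"x":-0.002,"y":0,"z":0.047,"wx":0,"wy":-0.3,"wz":0},{"x":-0.002,"y":0,"z":0.054,"wx":0,"wy":-0.3,"wz":0},{"x":-0.002,"y":0,"z":0.057,"wx":0,"wy":-0.3,"wz":0},{"x":-0.002,"y":0,"z":0.058,"wx":0,"wy":-0.3,"wz":0},{"x":-0.002,"y":0,"z":0.059,"wx":0,"wy":-0.3,"wz":0},{"x":-0.002,"y":0,"z":0.059,"wx":0,"wy":-0.3,"wz":0}]'
python3 -c "
from h import *
plan((.578,-.287,.082))"
```

```text
time: 5.67
position: [0.5795, -0.2884, 0.0653]
tool_rot: [0.358, 3.118, -0.001]
ft_force: [-0.9, 1.0, -3.6]
grip_width: 0.497
grip_force: 30.0
t 5.67 tcp [ 0.5795 -0.2884  0.0653] F [-0.9  1.  -3.6] w 43.3 g 30.0 turn [-0.   0.2 -0.1]
(0.578, -0.287, 0.082) [1.8 1.  2. ]
```

```bash
python3 -m handwheel '[{"x":0,"y":0,"z":0.001,"wx":0,"wy":0,"wz":0},{"x":0,"y":0,"z":0.002,"wx":0,"wy":0,"wz":0},{"x":0,"y":0,"z":0.002,"wx":0,"wy":0,"wz":0}]'
python3 -m handwheel '[{"x":0,"y":0,"z":0.001,"wx":0,"wy":0,"wz":0},{"x":0,"y":0,"z":0.001,"wx":0,"wy":0,"wz":0},{"x":0,"y":0,"z":0.001,"wx":0,"wy":0,"wz":0}]'
```

```text
time: 5.92
position: [0.579, -0.2883, 0.0627]
tool_rot: [0.359, 3.119, -0.0]
ft_force: [0.2, -0.2, -4.0]
grip_width: 0.492
grip_force: 30.0
time: 6.17
position: [0.5796, -0.2884, 0.0624]
tool_rot: [0.359, 3.118, -0.0]
ft_force: [0.9, 0.8, 0.8]
grip_width: 0.497
grip_force: 30.0
```

```bash
python3 -m handwheel '[{"x":0,"y":0,"z":0,"wx":0,"wy":0,"wz":0},{"x":0,"y":0,"z":0,"wx":0,"wy":0,"wz":0},{"x":0,"y":0,"z":0,"wx":0,"wy":0,"wz":0},{"x":0,"y":0,"z":0,"wx":0,"wy":0,"wz":0},{"x":0,"y":0,"z":-0.02,"wx":0,"wy":0,"wz":0},{"x":0,"y":0,"z":-0.045,"wx":0,"wy":0,"wz":0},{"x":0,"y":0,"z":-0.075,"wx":0,"wy":0,"wz":0},{"x":0,"y":0,"z":-0.1,"wx":0,"wy":0,"wz":0},{"x":0,"y":0,"z":-0.1,"wx":0,"wy":0,"wz":0}]' 0.075
python3 -c "
from h import *
grab('scene','s4.png')
plan((.578,.0705,.18),(.578,.0705,.083))"
```

```text
time: 6.92
position: [0.5816, -0.2904, 0.1678]
tool_rot: [0.358, 3.11, -0.004]
ft_force: [1.5, -0.4, 0.2]
grip_width: 0.858
grip_force: 0.0
t 6.97 tcp [ 0.5805 -0.2897  0.1651] F [-0.4  0.4 -0.3] w 74.7 g 0.0 turn [-0.1  0.5 -0.1]
(0.578, 0.0705, 0.18) [ 84.4 350.2   2.8]
(0.578, 0.0705, 0.083) [ 85.2 350.3  99.8]
```

View pics/s4.png

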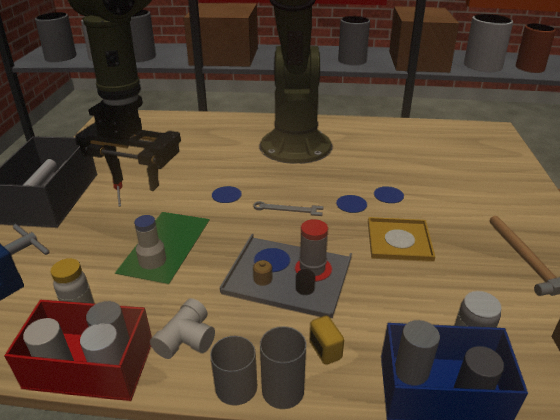

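Scene s4: the reducer stands on the mat (150,242), the blue pad is bare (271,260), and the caps are undisturbed. Top should also see the bare blue pad, so I'll measure it while moving to the coupling.

```bash
python3 - <<'E'
from h import *
a=grab('scene');b=grab('top')
for d,n,roi in((a,'s',(255,250,40,25)),(b,'t',(250,160,50,55))):
    x,y,w,h=roi;m=cv2.inRange(cv2.cvtColor(d['image'],cv2.COLOR_RGB2HSV),(108,100,40),(125,255,255))[y:y+h,x:x+w]
    c=max(cv2.findContours(m,0,2)[0],key=cv2.contourArea);e=cv2.fitEllipse(cv2.convexHull(c));p=np.array(e[0])+[x,y]
    print(n,p,e[1],onz(d,*p,.005).round(4)); a_=p if n=='s' else a_ if 0 else p
    d['p']=p
print(tri(a,a['p'],b,b['p']))
E
python3 -m handwheel '[{"x":0.008,"y":0.035,"z":-0.002,"wx":0,"wy":0.4,"wz":0},{"x":0.017,"y":0.07,"z":-0.002,"wx":0,"wy":0.4,"wz":0},{"x":0.025,"y":0.105,"z":-0.002,"wx":0,"wy":0.4,"wz":0},{"x":0.034,"y":0.14,"z":-0.002,"wx":0,"wy":0.4,"wz":0},{"x":0.042,"y":0.175,"z":-0.002,"wx":0,"wy":0.4,"wz":0},{"x":0.051,"y":0.21,"z":-0.002,"wx":0,"wy":0.4,"wz":0},{"x":0.059,"y":0.245,"z":-0.002,"wx":0,"wy":0.4,"wz":0},{"x":0.067,"y":0.28,"z":-0.002,"wx":0,"wy":0.4,"wz":0},{"x":0.076,"y":0.315,"z":-0.002,"wx":0,"wy":0.4,"wz":0},{"x":0.084,"y":0.35,"z":-0.002,"wx":0,"wy":0.4,"wz":0}]'
python3 -m handwheel '[{"x":0,"y":0,"z":0,"wx":0,"wy":0,"wz":0},{"x":0,"y":0,"z":0,"wx":0,"wy":0,"wz":0},{"x":0,"y":0,"z":0,"wx":0,"wy":0,"wz":0},{"x":0,"y":0,"z":0,"wx":0,"wy":0,"wz":0}]'
python3 -c "
from h import *
plan((.578,.0705,.083))"
```

```text
s [271.78412247 259.39733505] (23.329029083251953, 34.486812591552734) [ 0.5616 -0.0208  0.005 ]
t [274.00092888 181.54631615] (34.692848205566406, 35.25541305541992) [ 0.5576 -0.0206  0.005 ]
(array([ 0.558271  , -0.02086786,  0.00211665]), np.float64(0.0005374393037934491))
time: 7.9
position: [0.575, 0.0735, 0.1618]
tool_rot: [-0.358, -3.113, 0.0]
ft_force: [1.4, 0.4, 0.4]
grip_width: 0.861
grip_force: 0.0
time: 8.23
position: [0.5761, 0.0696, 0.1626]
tool_rot: [-0.362, -3.114, 0.001]
ft_force: [-0.5, 0.1, 1.4]
grip_width: 0.862
grip_force: 0.0
t 8.23 tcp [0.5761 0.0696 0.1626] F [-0.5  0.1  1.4] w 75.0 g 0.0 turn [-0.1 -0.4 -0.3]
(0.578, 0.0705, 0.083) [-2.2  1.4 98.3]
```

```bash
python3 -m handwheel '[{"x":-0.002,"y":0.001,"z":0.02,"wx":0,"wy":-0.3,"wz":-0.3},{"x":-0.002,"y":0.001,"z":0.04,"wx":0,"wy":-0.3,"wz":-0.3},{"x":-0.002,"y":0.001,"z":0.055,"wx":0,"wy":-0.3,"wz":-0.3},{"x":-0.002,"y":0.001,"z":0.07,"wx":0,"wy":-0.3,"wz":-0.3},{"x":-0.002,"y":0.001,"z":0.085,"wx":0,"wy":-0.3,"wz":-0.3},{"x":-0.002,"y":0.001,"z":0.095,"wx":0,"wy":-0.3,"wz":-0.3},{"x":-0.002,"y":0.001,"z":0.099,"wx":0,"wy":-0.3,"wz":-0.3},{"x":-0.002,"y":0.001,"z":0.099,"wx":0,"wy":-0.3,"wz":-0.3},{"x":-0.002,"y":0.001,"z":0.099,"wx":0,"wy":-0.3,"wz":-0.3}]'
python3 -m handwheel '[{"x":0,"y":0,"z":0,"wx":0,"wy":0,"wz":0},{"x":0,"y":0,"z":0,"wx":0,"wy":0,"wz":0},{"x":0,"y":0,"z":0,"wx":0,"wy":0,"wz":0},{"x":0,"y":0,"z":0,"wx":0,"wy":0,"wz":0},{"x":0,"y":0,"z":0,"wx":0,"wy":0,"wz":0},{"x":0,"y":0,"z":0,"wx":0,"wy":0,"wz":0}]' 0.04 30
python3 -c "
from h import *
plan((.46,-.264,.14),(.46,-.264,.082))"
```

```text
time: 8.98
position: [0.5786, 0.0717, 0.0649]
tool_rot: [0.352, 3.121, 0.0]
ft_force: [0.6, 0.6, -0.5]
grip_width: 0.86
grip_force: 0.0
time: 9.48
position: [0.5786, 0.0719, 0.065]
tool_rot: [0.351, 3.121, -0.0]
ft_force: [-0.1, -1.8, 2.9]
grip_width: 0.638
grip_force: 30.0
t 9.48 tcp [0.5786 0.0719 0.065 ] F [-0.1 -1.8  2.9] w 55.5 g 30.0 turn [-0.   0.1  0.2]
(0.46, -0.264, 0.14) [  40.9 -353.9  -56.3]
(0.46, -0.264, 0.082) [  40.9 -353.8    1.7]
```

```bash
python3 -m handwheel '[{"x":0,"y":0,"z":-0.02,"wx":0,"wy":0,"wz":0},{"x":0,"y":0,"z":-0.045,"wx":0,"wy":0,"wz":0},{"x":0.002,"y":-0.016,"z":-0.057,"wx":0,"wy":0,"wz":0},{"x":0.006,"y":-0.052,"z":-0.057,"wx":0,"wy":0,"wz":0},{"x":0.01,"y":-0.09,"z":-0.057,"wx":0,"wy":0,"wz":0},{"x":0.014,"y":-0.128,"z":-0.057,"wx":0,"wy":0,"wz":0},{"x":0.019,"y":-0.166,"z":-0.057,"wx":0,"wy":0,"wz":0},{"x":0.023,"y":-0.204,"z":-0.057,"wx":0,"wy":0,"wz":0},{"x":0.028,"y":-0.242,"z":-0.057,"wx":0,"wy":0,"wz":0},{"x":0.032,"y":-0.278,"z":-0.057,"wx":0,"wy":0,"wz":0}]'
python3 -m handwheel '[{"x":0.004,"y":-0.03,"z":0,"wx":0,"wy":0,"wz":0},{"x":0.008,"y":-0.06,"z":0,"wx":0,"wy":0,"wz":0},{"x":0.009,"y":-0.076,"z":0,"wx":0,"wy":0,"wz":0},{"x":0.009,"y":-0.076,"z":0,"wx":0,"wy":0,"wz":0},{"x":0.009,"y":-0.076,"z":0,"wx":0,"wy":0,"wz":0},{"x":0.009,"y":-0.076,"z":0,"wx":0,"wy":0,"wz":0}]'
python3 -c "
from h import *
plan((.46,-.264,.082))"
```

```text
time: 10.32
position: [0.4833, -0.1929, 0.1206]
tool_rot: [-0.351, -3.12, -0.001]
ft_force: [1.2, -0.1, -3.7]
grip_width: 0.635
grip_force: 30.0
time: 10.82
position: [0.4596, -0.2623, 0.1207]
tool_rot: [-0.349, -3.121, -0.002]
ft_force: [0.2, 1.3, -3.8]
grip_width: 0.635
grip_force: 30.0
t 10.82 tcp [ 0.4596 -0.2623  0.1207] F [ 0.2  1.3 -3.8] w 55.3 g 30.0 turn [ 0.1 -0.1  0.2]
(0.46, -0.264, 0.082) [-0.9 -1.7 57.4]
```

```bash
python3 -m handwheel '[{"x":0,"y":0,"z":0.02,"wx":0,"wy":0,"wz":0},{"x":0,"y":-0.001,"z":0.035,"wx":0,"wy":0,"wz":0},{"x":0,"y":-0.001,"z":0.047,"wx":0,"wy":0,"wz":0},{"x":0,"y":-0.001,"z":0.053,"wx":0,"wy":0,"wz":0},{"x":0,"y":-0.001,"z":0.055,"wx":0,"wy":0,"wz":0},{"x":0,"y":-0.001,"z":0.056,"wx":0,"wy":0,"wz":0},{"x":0,"y":-0.001,"z":0.056,"wx":0,"wy":0,"wz":0}]'
python3 -m handwheel '[{"x":0,"y":0,"z":0.001,"wx":0,"wy":0,"wz":0},{"x":0,"y":0,"z":0.001,"wx":0,"wy":0,"wz":0},{"x":0,"y":0,"z":0.001,"wx":0,"wy":0,"wz":0}]'
python3 -m handwheel '[{"x":0,"y":0,"z":0.001,"wx":0,"wy":0,"wz":0},{"x":0,"y":0,"z":0.001,"wx":0,"wy":0,"wz":0},{"x":0,"y":0,"z":0.001,"wx":0,"wy":0,"wz":0}]'
```

```text
time: 11.4
position: [0.4599, -0.2646, 0.0658]
tool_rot: [0.35, 3.121, -0.0]
ft_force: [0.1, 0.2, -4.1]
grip_width: 0.635
grip_force: 30.0
time: 11.65
position: [0.4597, -0.2648, 0.0649]
tool_rot: [0.351, 3.121, -0.0]
ft_force: [-0.5, 0.8, -3.2]
grip_width: 0.634
grip_force: 30.0
time: 11.9
position: [0.4594, -0.2647, 0.0635]
tool_rot: [0.351, 3.122, 0.0]
ft_force: [-0.1, 0.6, -3.4]
grip_width: 0.632
grip_force: 30.0
```

```bash
python3 -m handwheel '[{"x":0,"y":0,"z":0.001,"wx":0,"wy":0,"wz":0},{"x":0,"y":0,"z":0.001,"wx":0,"wy":0,"wz":0},{"x":0,"y":0,"z":0.001,"wx":0,"wy":0,"wz":0}]'
```

```text
time: 12.15
position: [0.4598, -0.2649, 0.063]
tool_rot: [0.351, 3.121, -0.0]
ft_force: [-1.0, 0.3, 1.5]
grip_width: 0.636
grip_force: 30.0
```

```bash
python3 -m handwheel '[{"x":0,"y":0,"z":0,"wx":0,"wy":0,"wz":0},{"x":0,"y":0,"z":0,"wx":0,"wy":0,"wz":0},{"x":0,"y":0,"z":0,"wx":0,"wy":0,"wz":0},{"x":0,"y":0,"z":0,"wx":0,"wy":0,"wz":0},{"x":0,"y":0,"z":-0.02,"wx":0,"wy":0,"wz":0},{"x":0,"y":0,"z":-0.045,"wx":0,"wy":0,"wz":0},{"x":0,"y":0,"z":-0.075,"wx":0,"wy":0,"wz":0},{"x":0,"y":0,"z":-0.1,"wx":0,"wy":0,"wz":0},{"x":0,"y":0,"z":-0.1,"wx":0,"wy":0,"wz":0}]' 0.075
python3 - <<'E'
from h import *
a=grab('scene');b=grab('top')
for d,n,roi in((a,'s',(295,250,50,40)),(b,'t',(205,145,50,60))):
    x,y,w,h=roi;m=cv2.inRange(cv2.cvtColor(d['image'],cv2.COLOR_RGB2HSV),(0,120,40),(6,255,255))[y:y+h,x:x+w]
    c=max(cv2.findContours(m,0,2)[0],key=cv2.contourArea);e=cv2.fitEllipse(cv2.convexHull(c));p=np.array(e[0])+[x,y]
    print(n,p,e[1],onz(d,*p,.005).round(4));d['p']=p
print(tri(a,a['p'],b,b['p']))
cv2.imwrite('pics/t5.png',np.vstack([cv2.resize(b['image'][105:220,190:430],None,fx=2.5,fy=2.5,interpolation=2),cv2.resize(a['image'][200:320,110:350],None,fx=2.5,fy=2.5,interpolation=2)])[:,:,::-1])
plan((.62,-.0345,.16),(.62,-.0345,.028))
E
```

```text
time: 12.9
position: [0.4624, -0.2664, 0.1676]
tool_rot: [0.35, 3.113, -0.002]
ft_force: [0.9, -0.4, 0.4]
grip_width: 0.863
grip_force: 0.0
s [313.15120888 268.07113838] (24.606422424316406, 36.84172821044922) [0.5834 0.0713 0.005 ]
t [232.51568985 172.86151886] (34.427703857421875, 35.101806640625) [0.579  0.0722 0.005 ]
(array([0.5797791 , 0.07192418, 0.0018628 ]), np.float64(0.0012448931197418585))
t 13.0 tcp [ 0.4601 -0.2649  0.1632] F [-0.5 -0.  -0.5] w 74.8 g 0.0 turn [0.  0.1 0.2]
(0.62, -0.0345, 0.16) [-104.8  260.1   22.3]
(0.62, -0.0345, 0.028) [-104.5  260.1  154.3]
```

View pics/t5.png

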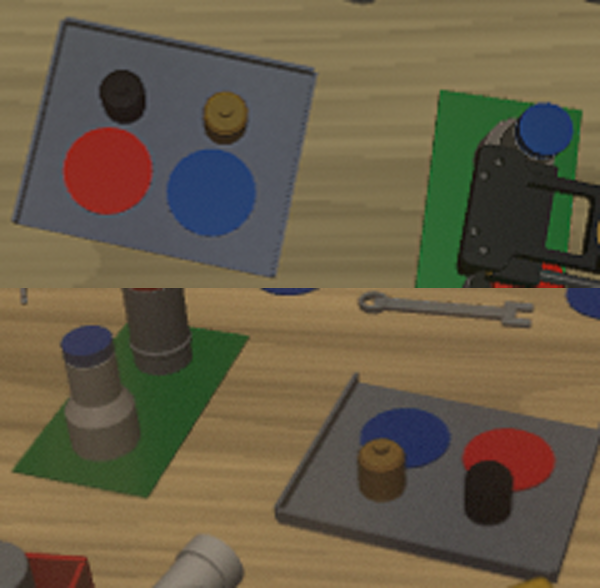

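t5: both fittings stand on the mat, both pads are bare, and the brass (225,115 upper half) and black (123,95) caps are still in place. On to the brass cap.

```bash
python3 -m handwheel '[{"x":-0.012,"y":0.03,"z":0,"wx":0,"wy":0,"wz":0},{"x":-0.025,"y":0.06,"z":0,"wx":0,"wy":0,"wz":0},{"x":-0.038,"y":0.095,"z":0,"wx":0,"wy":0,"wz":0},{"x":-0.052,"y":0.13,"z":0,"wx":0,"wy":0,"wz":0},{"x":-0.066,"y":0.165,"z":0,"wx":0,"wy":0,"wz":0},{"x":-0.08,"y":0.2,"z":0.01,"wx":0,"wy":0,"wz":0},{"x":-0.094,"y":0.235,"z":0.02,"wx":0,"wy":0,"wz":0},{"x":-0.104,"y":0.26,"z":0.04,"wx":0,"wy":0,"wz":0},{"x":-0.104,"y":0.26,"z":0.06,"wx":0,"wy":0,"wz":0},{"x":-0.104,"y":0.26,"z":0.08,"wx":0,"wy":0,"wz":0}]' 0.066
python3 -m handwheel '[{"x":0,"y":0,"z":0,"wx":0,"wy":0,"wz":0},{"x":0,"y":0,"z":0,"wx":0,"wy":0,"wz":0},{"x":0,"y":0,"z":0,"wx":0,"wy":0,"wz":0}]'
python3 - <<'E'
from h import *
a=grab('scene','s6.png')
plan((.6192,-.0345,.028))
E
```

```text
time: 13.83
position: [0.618, -0.0312, 0.079]
tool_rot: [-0.343, -3.12, 0.0]
ft_force: [-0.5, -0.3, -0.6]
grip_width: 0.759
grip_force: 0.0
time: 14.08
position: [0.6184, -0.0349, 0.0827]
tool_rot: [-0.353, -3.122, 0.0]
ft_force: [-0.4, 0.1, 0.1]
grip_width: 0.761
grip_force: 0.0
t 14.13 tcp [ 0.6191 -0.035   0.0835] F [ 0.3 -0.8  0.8] w 65.8 g 0.0 turn [0.  0.1 0.1]
(0.6192, -0.0345, 0.028) [ 0.1  0.5 74.2]
```

View pics/s6.png

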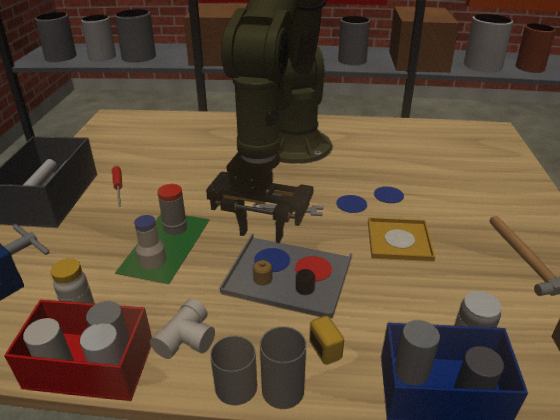

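Scene s6: the fingers (240,233)/(279,240) are centred above the brass cap (262,272) and both fittings are upright on the mat. Descending to grip.

```bash
python3 -m handwheel '[{"x":0,"y":0,"z":0.02,"wx":0,"wy":0,"wz":0},{"x":0,"y":0,"z":0.035,"wx":0,"wy":0,"wz":0},{"x":0,"y":0,"z":0.05,"wx":0,"wy":0,"wz":0},{"x":0,"y":0,"z":0.06,"wx":0,"wy":0,"wz":0},{"x":0,"y":0,"z":0.068,"wx":0,"wy":0,"wz":0},{"x":0,"y":0,"z":0.072,"wx":0,"wy":0,"wz":0},{"x":0,"y":0,"z":0.073,"wx":0,"wy":0,"wz":0},{"x":0,"y":0,"z":0.073,"wx":0,"wy":0,"wz":0}]'
python3 -m handwheel '[{"x":0,"y":0,"z":0,"wx":0,"wy":0,"wz":0},{"x":0,"y":0,"z":0,"wx":0,"wy":0,"wz":0},{"x":0,"y":0,"z":0,"wx":0,"wy":0,"wz":0},{"x":0,"y":0,"z":0,"wx":0,"wy":0,"wz":0},{"x":0,"y":0,"z":0,"wx":0,"wy":0,"wz":0},{"x":0,"y":0,"z":0,"wx":0,"wy":0,"wz":0},{"x":0,"y":0,"z":0,"wx":0,"wy":0,"wz":0},{"x":0,"y":0,"z":0,"wx":0,"wy":0,"wz":0}]' 0.025 20
python3 - <<'E'
from h import *
plan((.462,.272,.12),(.462,.272,.033))
E
```

```text
time: 14.8
position: [0.6189, -0.0343, 0.0099]
tool_rot: [0.351, 3.121, 0.0]
ft_force: [0.8, -0.9, -0.3]
grip_width: 0.757
grip_force: 0.0
time: 15.47
position: [0.619, -0.0339, 0.0099]
tool_rot: [0.35, 3.121, 0.001]
ft_force: [-1.0, 0.7, 3.1]
grip_width: 0.305
grip_force: 1.5
t 15.47 tcp [ 0.619  -0.0339  0.0099] F [-1.   0.7  3.1] w 26.6 g 1.5 turn [0.  0.  0.2]
(0.462, 0.272, 0.12) [220.8 263.5 -91.4]
(0.462, 0.272, 0.033) [220.9 263.5  -4.4]
```

Run:
```python
from h import *
a=grab('scene');cv2.imwrite('pics/s7.png',cv2.resize(a['image'][170:310,190:370],None,fx=4,fy=4,interpolation=2)[:,:,::-1])
plan()
print([np.round((np.array(proj(a,p))-[190,170])*4) for p in((.619,-.0339,.0099),(.619,-.0339,.037),(.619,-.0339,.003))])
```

```text
t 15.52 tcp [ 0.619 -0.034  0.01 ] F [-0.2  1.6  3.3] w 25.8 g 1.6 turn [0.  0.1 0.2]
[array([292., 420.]), array([291., 381.]), array([292., 429.])]
```

View pics/s7.png

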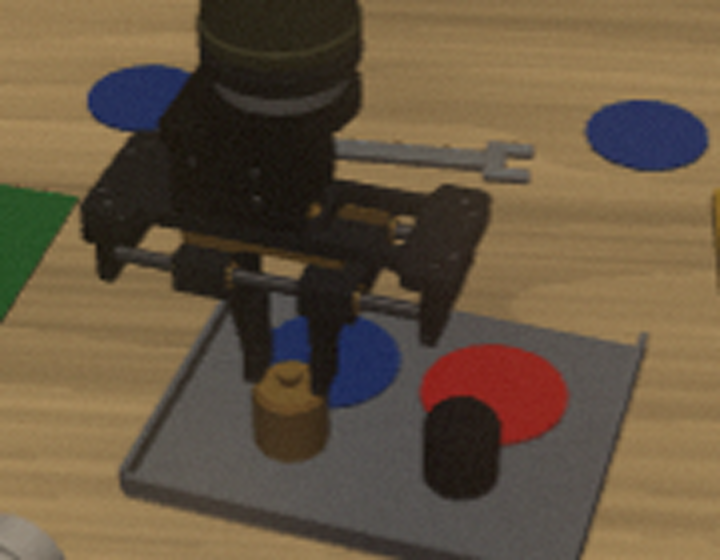

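s7: the fingers closed on the robot-side edge of the cap (291,410 in the crop), not across its middle, so the tool sits short in x. I'll open again, then measure the fingertips against the cap.

```bash
python3 -m handwheel '[{"x":0,"y":0,"z":0,"wx":0,"wy":0,"wz":0},{"x":0,"y":0,"z":0,"wx":0,"wy":0,"wz":0},{"x":0,"y":0,"z":0,"wx":0,"wy":0,"wz":0},{"x":0,"y":0,"z":0,"wx":0,"wy":0,"wz":0},{"x":0,"y":0,"z":0,"wx":0,"wy":0,"wz":0}]' 0.066
python3 - <<'E'
from h import *
a=grab('scene');cv2.imwrite('pics/s8.png',cv2.resize(a['image'][210:300,220:320],None,fx=6,fy=6,interpolation=2)[:,:,::-1])
print([c for c in blobs(a,(10,90,40),(22,255,200)) if 200<c[0][0]<300 and 240<c[0][1]<290])
plan()
s=ctrl.get_state();p=np.array(s['position']);r=R.from_rotvec(s['tool_rot'])
for w in(-.033,.033): print(np.round((np.array(proj(a,p+r.apply([0,w,0])))-[220,210])*6))
for q in((254.5,265.5),(271,267.5)):print(onz(a,*q,.01))
E
```

```text
time: 15.93
position: [0.6185, -0.0343, 0.0094]
tool_rot: [0.351, 3.122, 0.0]
ft_force: [0.3, 0.0, 1.6]
grip_width: 0.589
grip_force: 0.7
[([264.6, 271.6], [255, 259, 21, 25, 381])]
t 15.98 tcp [ 0.6183 -0.0342  0.0092] F [ 0.7 -0.3  0.6] w 55.4 g 0.2 turn [ 0.  -0.   0.2]
[170. 371.]
[346. 409.]
[ 0.59052923 -0.05552183  0.01      ]
[ 0.59419125 -0.01925024  0.01      ]
```

View pics/s8.png

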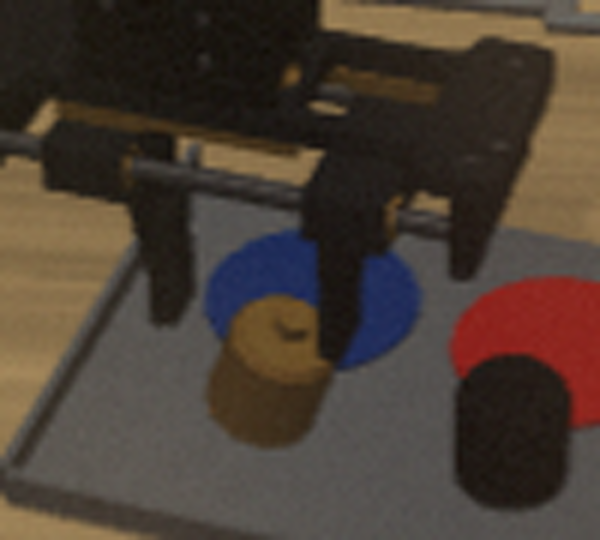

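s8: the right fingertip (335,360) is drawn over the cap's top edge and the cap leans towards it, so the tips seem higher than the reading says. I'll check this against the earlier pictures before moving.

Run:
```python
from h import *
a=ctrl.get_image('scene')
img=a['image']
r=R.from_rotvec([0.351,3.122,0])
for n,p,w,obs in(('s1',(.558,-.0085,.1848),.068,((255,177),(296,180))),('s6',(.619,-.035,.0835),.066,((240,233),(279,240))),('s4',(.5805,-.2897,.1651),.075,((119,185),(153,188)))):
    for dz in(0,.02): print(n,dz,[np.round(proj(a,np.array(p)+[0,0,dz]+r.apply([0,s*w/2,0])),1).tolist() for s in(-1,1)],obs)
for dx,dz in((0,0),(0,.02),(-.02,0)): print(dx,dz,[np.round(proj(a,np.array((.6183+dx,-.0342,.0092+dz))+r.apply([0,s*.028,0])),1).tolist() for s in(-1,1)],'s8 obs',(220+168/6,210+322/6),(220+332/6,210+360/6))
plan()
```

```text
s1 0 [[260.7, 187.5], [293.0, 192.9]] ((255, 177), (296, 180))
s1 0.02 [[260.5, 179.1], [293.1, 184.3]] ((255, 177), (296, 180))
s6 0 [[246.3, 244.9], [277.0, 251.0]] ((240, 233), (279, 240))
s6 0.02 [[245.8, 237.2], [276.9, 243.3]] ((240, 233), (279, 240))
s4 0 [[123.7, 195.9], [155.3, 201.8]] ((119, 185), (153, 188))
s4 0.02 [[121.9, 187.8], [153.9, 193.6]] ((119, 185), (153, 188))
0 0 [[250.5, 272.3], [275.4, 277.7]] s8 obs (248.0, 263.6666666666667) (275.3333333333333, 270.0)
0 0.02 [[250.1, 265.2], [275.3, 270.5]] s8 obs (248.0, 263.6666666666667) (275.3333333333333, 270.0)
-0.02 0 [[251.7, 266.1], [276.3, 271.3]] s8 obs (248.0, 263.6666666666667) (275.3333333333333, 270.0)
t 16.03 tcp [ 0.618  -0.034   0.0089] F [ 0.5 -0.1 -0.5] w 59.1 g 0.0 turn [-0.  -0.1  0.2]
```

The offset is steady at about 22-30 mm. The pipes gripped at almost full diameter, so x is right and the true tips must be higher than reported. I'll lift, let the cap settle, and look.

```bash
python3 -m handwheel '[{"x":0,"y":0,"z":0,"wx":0,"wy":0,"wz":0},{"x":0,"y":0,"z":0,"wx":0,"wy":0,"wz":0},{"x":0,"y":0,"z":0,"wx":0,"wy":0,"wz":0},{"x":0,"y":0,"z":-0.02,"wx":0,"wy":0,"wz":0},{"x":0,"y":0,"z":-0.05,"wx":0,"wy":0,"wz":0},{"x":0,"y":0,"z":-0.08,"wx":0,"wy":0,"wz":0},{"x":0,"y":-0.04,"z":-0.1,"wx":0,"wy":0,"wz":0},{"x":0.04,"y":-0.08,"z":-0.1,"wx":0,"wy":0,"wz":0},{"x":0.08,"y":-0.12,"z":-0.1,"wx":0,"wy":0,"wz":0},{"x":0.1,"y":-0.15,"z":-0.1,"wx":0,"wy":0,"wz":0}]' 0.072
python3 -m handwheel '[{"x":0,"y":0,"z":0,"wx":0,"wy":0,"wz":0},{"x":0,"y":0,"z":0,"wx":0,"wy":0,"wz":0},{"x":0,"y":0,"z":0,"wx":0,"wy":0,"wz":0}]'
python3 - <<'E'
from h import *
a=grab('scene');b=grab('top')
for d in(a,b): print([c for c in blobs(d,(10,90,40),(30,255,200)) if 250<c[0][0]<300 and 130<c[0][1]<300])
cv2.imwrite('pics/t9.png',np.hstack([a['image'][150:310,110:360],b['image'][100:260,190:440]]).repeat(3,0).repeat(3,1)[:, :1500:2][::2][:,:,::-1])
plan()
s=ctrl.get_state();p=np.array(s['position']);r=R.from_rotvec(s['tool_rot'])
for d in(a,b): print([np.round(proj(d,p+r.apply([0,q*.036,0])),1).tolist() for q in(-1,1)])
E
```

```text
time: 16.87
position: [0.5064, -0.1429, 0.1094]
tool_rot: [0.35, 3.122, 0.0]
ft_force: [-0.1, -0.7, 0.2]
grip_width: 0.826
grip_force: 0.0
time: 17.12
position: [0.5085, -0.1417, 0.1096]
tool_rot: [0.351, 3.121, 0.002]
ft_force: [0.0, -0.1, 0.0]
grip_width: 0.828
grip_force: 0.0
[([262.0, 272.5], [253, 260, 19, 26, 403])]
[([275.4, 238.3], [0, 16, 560, 404, 170248]), ([279.7, 151.3], [272, 142, 17, 20, 286])]
t 17.22 tcp [ 0.509  -0.141   0.1094] F [0.4 0.  0.6] w 71.8 g 0.0 turn [0.  0.  0.3]
[[204.1, 202.1], [234.2, 207.5]]
[[353.4, 196.5], [317.6, 189.2]]
```

View pics/t9.png

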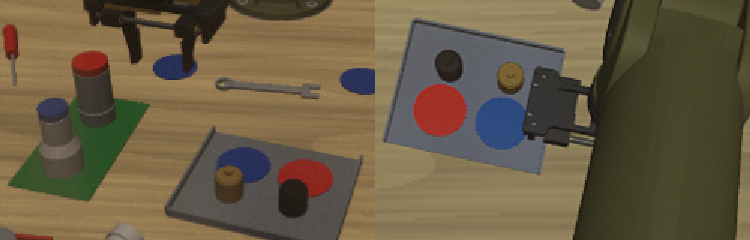

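t9: the cap is upright again at its old spot (scene 262,272; top 280,151), both fittings stand, and the fingertips show about 10 px higher than the reading projects. I'll return and descend by feel to the bay floor with the fingers straddling the cap.

```bash
python3 -c "
from h import *
plan((.619,-.0345,.09),(.619,-.0345,.03))"
python3 -m handwheel '[{"x":-0.02,"y":0.025,"z":0,"wx":0,"wy":0,"wz":0},{"x":-0.04,"y":0.05,"z":0,"wx":0,"wy":0,"wz":0},{"x":-0.06,"y":0.085,"z":0,"wx":0,"wy":0,"wz":0},{"x":-0.073,"y":0.11,"z":0,"wx":0,"wy":0,"wz":0},{"x":-0.083,"y":0.128,"z":0.01,"wx":0,"wy":0,"wz":0},{"x":-0.083,"y":0.128,"z":0.02,"wx":0,"wy":0,"wz":0},{"x":-0.083,"y":0.128,"z":0.02,"wx":0,"wy":0,"wz":0},{"x":-0.083,"y":0.128,"z":0.02,"wx":0,"wy":0,"wz":0}]' 0.072
python3 -c "
from h import *
plan((.619,-.0345,.09),(.619,-.0345,.03))"
```

```text
t 17.22 tcp [ 0.509  -0.141   0.1094] F [0.4 0.  0.6] w 71.8 g 0.0 turn [0.  0.  0.3]
(0.619, -0.0345, 0.09) [-83.9 128.1  38.1]
(0.619, -0.0345, 0.03) [-83.8 128.1  98.1]
time: 17.88
position: [0.6163, -0.0361, 0.088]
tool_rot: [-0.35, -3.119, 0.003]
ft_force: [0.4, -1.2, 0.9]
grip_width: 0.833
grip_force: 0.0
t 17.88 tcp [ 0.6163 -0.0361  0.088 ] F [ 0.4 -1.2  0.9] w 72.5 g 0.0 turn [-0.1 -0.2  0.2]
(0.619, -0.0345, 0.09) [-2.3  2.2 16.7]
(0.619, -0.0345, 0.03) [-2.5  2.3 76.7]
```

```bash
python3 -m handwheel '[{"x":-0.002,"y":0.002,"z":0.02,"wx":0,"wy":0,"wz":0},{"x":-0.002,"y":0.002,"z":0.04,"wx":0,"wy":0,"wz":0},{"x":-0.002,"y":0.002,"z":0.055,"wx":0,"wy":0,"wz":0},{"x":-0.002,"y":0.002,"z":0.067,"wx":0,"wy":0,"wz":0},{"x":-0.002,"y":0.002,"z":0.076,"wx":0,"wy":0,"wz":0},{"x":-0.002,"y":0.002,"z":0.082,"wx":0,"wy":0,"wz":0},{"x":-0.002,"y":0.002,"z":0.085,"wx":0,"wy":0,"wz":0},{"x":-0.002,"y":0.002,"z":0.085,"wx":0,"wy":0,"wz":0}]'
python3 -m handwheel '[{"x":0,"y":0,"z":0.0015,"wx":0,"wy":0,"wz":0},{"x":0,"y":0,"z":0.003,"wx":0,"wy":0,"wz":0},{"x":0,"y":0,"z":0.004,"wx":0,"wy":0,"wz":0}]'
python3 -c "
from h import *
a=grab('scene');g=a['image'].max(2)
cv2.imwrite('pics/x.png',a['image'][:,:,::-1])
plan()
print([c for c in blobs(a,(10,90,40),(22,255,200)) if 200<c[0][0]<300 and 240<c[0][1]<290])
# finger columns: lowest very dark pixel left and right of the cap
for u in list(range(238,252,2))+list(range(272,292,2)):
    col=np.where(g[225:300,u]<40)[0]; print(u,225+col.max() if len(col) else None,end=' ')"
```

```text
time: 18.55
position: [0.6196, -0.0347, 0.0043]
tool_rot: [-0.351, -3.122, 0.0]
ft_force: [0.2, 0.3, 0.2]
grip_width: 0.828
grip_force: 0.0
time: 18.8
position: [0.6202, -0.0344, 0.0009]
tool_rot: [0.351, 3.121, 0.0]
ft_force: [0.1, 0.5, 0.8]
grip_width: 0.826
grip_force: 0.0
t 18.85 tcp [ 6.199e-01 -3.430e-02  6.000e-04] F [ 0.3  0.8 -0.5] w 71.8 g 0.0 turn [0.  0.  0.2]
[([262.1, 272.6], [253, 260, 19, 26, 403])]
238 250 240 257 242 264 244 265 246 261 248 244 250 234 272 249 274 249 276 254 278 273 280 274 282 271 284 267 286 256 288 256 290 246
```

```bash
python3 -m handwheel '[{"x":0,"y":0,"z":0.003,"wx":0,"wy":0,"wz":0},{"x":0,"y":0,"z":0.006,"wx":0,"wy":0,"wz":0},{"x":0,"y":0,"z":0.008,"wx":0,"wy":0,"wz":0},{"x":0,"y":0,"z":0.008,"wx":0,"wy":0,"wz":0}]'
python3 -m handwheel '[{"x":0,"y":0,"z":0.002,"wx":0,"wy":0,"wz":0},{"x":0,"y":0,"z":0.004,"wx":0,"wy":0,"wz":0},{"x":0,"y":0,"z":0.005,"wx":0,"wy":0,"wz":0}]'
python3 -c "
from h import *
a=grab('scene');g=a['image'].max(2)
plan()
for u in list(range(238,252,2))+list(range(274,292,2)):
    col=np.where(g[225:300,u]<40)[0]; print(u,225+col.max() if len(col) else None,end=' ')"
```

```text
time: 19.18
position: [0.6191, -0.0343, -0.0084]
tool_rot: [-0.351, -3.121, 0.0]
ft_force: [0.7, -0.1, -0.6]
grip_width: 0.826
grip_force: 0.0
time: 19.43
position: [0.6195, -0.0344, -0.013]
tool_rot: [-0.351, -3.122, 0.0]
ft_force: [-0.4, -0.9, -0.6]
grip_width: 0.826
grip_force: 0.0
t 19.48 tcp [ 0.6194 -0.0344 -0.0131] F [-0.1  0.5 -0.3] w 71.9 g 0.0 turn [-0.  -0.   0.2]
238 254 240 261 242 270 244 269 246 267 248 239 250 239 274 254 276 259 278 278 280 279 282 276 284 268 286 262 288 262 290 252
```

```bash
python3 -m handwheel '[{"x":0,"y":0,"z":0.002,"wx":0,"wy":0,"wz":0},{"x":0,"y":0,"z":0.004,"wx":0,"wy":0,"wz":0},{"x":0,"y":0,"z":0.004,"wx":0,"wy":0,"wz":0}]'
python3 -m handwheel '[{"x":0,"y":0,"z":0.001,"wx":0,"wy":0,"wz":0},{"x":0,"y":0,"z":0.002,"wx":0,"wy":0,"wz":0},{"x":0,"y":0,"z":0.002,"wx":0,"wy":0,"wz":0}]'
python3 -c "
from h import *
a=grab('scene');g=a['image'].max(2)
plan()
for u in list(range(238,252,2))+list(range(274,292,2)):
    col=np.where(g[225:300,u]<40)[0]; print(u,225+col.max() if len(col) else None,end=' ')
r=R.from_rotvec([0.351,3.122,0])
for x in(.6194,.6289):
  for z in(.003,.01,.02):print(x,z,[np.round(proj(a,np.array((x,-.0344,z))+r.apply([0,s*.04,0])),1).tolist() for s in(-1,1)])"
```

```text
time: 19.73
position: [0.6193, -0.0343, -0.0171]
tool_rot: [-0.351, -3.121, 0.0]
ft_force: [-0.6, 0.1, -0.2]
grip_width: 0.828
grip_force: 0.0
time: 19.98
position: [0.6196, -0.0343, -0.0188]
tool_rot: [-0.351, -3.122, -0.0]
ft_force: [-0.1, 0.0, 0.1]
grip_width: 0.826
grip_force: 0.0
t 20.03 tcp [ 0.6196 -0.0343 -0.0187] F [-0.4 -0.3  0.3] w 72.0 g 0.0 turn [ 0.  -0.   0.2]
238 256 240 261 242 267 244 270 246 269 248 241 250 241 274 257 276 262 278 280 280 281 282 278 284 268 286 264 288 264 290 254 0.6194 0.003 [[245.2, 273.7], [280.8, 281.3]]
0.6194 0.01 [[245.0, 271.2], [280.7, 278.9]]
0.6194 0.02 [[244.8, 267.7], [280.7, 275.3]]
0.6289 0.003 [[244.6, 276.7], [280.4, 284.5]]
0.6289 0.01 [[244.4, 274.2], [280.4, 282.0]]
0.6289 0.02 [[244.2, 270.7], [280.4, 278.5]]
```

```bash
python3 -m handwheel '[{"x":0,"y":0,"z":0.001,"wx":0,"wy":0,"wz":0},{"x":0,"y":0,"z":0.002,"wx":0,"wy":0,"wz":0},{"x":0,"y":0,"z":0.002,"wx":0,"wy":0,"wz":0}]'
python3 -m handwheel '[{"x":0,"y":0,"z":0.001,"wx":0,"wy":0,"wz":0},{"x":0,"y":0,"z":0.002,"wx":0,"wy":0,"wz":0},{"x":0,"y":0,"z":0.002,"wx":0,"wy":0,"wz":0}]'
python3 -c "
from h import *
a=grab('scene');g=a['image'].max(2)
cv2.imwrite('pics/s10.png',cv2.resize(a['image'][210:300,220:320],None,fx=6,fy=6,interpolation=2)[:,:,::-1])
plan()
for u in list(range(238,252,2))+list(range(274,286,2)):
    col=np.where(g[225:300,u]<40)[0]; print(u,225+col.max() if len(col) else None,end=' ')"
```

```text
time: 20.28
position: [0.6195, -0.0343, -0.0209]
tool_rot: [-0.351, -3.122, -0.0]
ft_force: [0.2, 1.0, 0.2]
grip_width: 0.826
grip_force: 0.0
time: 20.53
position: [0.6195, -0.0343, -0.0229]
tool_rot: [-0.351, -3.122, 0.0]
ft_force: [0.5, 0.3, -0.4]
grip_width: 0.827
grip_force: 0.0
t 20.58 tcp [ 0.6195 -0.0344 -0.0228] F [-0.6 -0.2  0.2] w 71.5 g 0.0 turn [-0.  -0.   0.2]
238 257 240 263 242 265 244 270 246 270 248 242 250 243 274 258 276 263 278 281 280 282 282 279 284 268
```

View pics/s10.png

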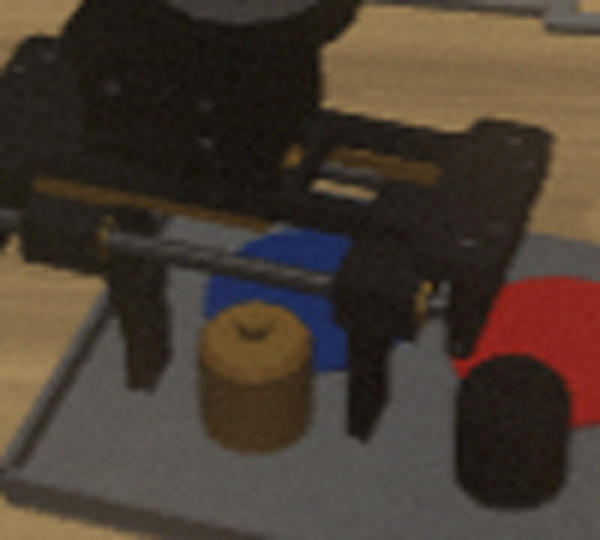

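s10: the fingers (145,388)/(362,438) now straddle the upright brass cap, with the tips just above the bay floor. The reported z is therefore about 30 mm low. Gripping now.

```bash
python3 -m handwheel '[{"x":0,"y":0,"z":0,"wx":0,"wy":0,"wz":0},{"x":0,"y":0,"z":0,"wx":0,"wy":0,"wz":0},{"x":0,"y":0,"z":0,"wx":0,"wy":0,"wz":0},{"x":0,"y":0,"z":0,"wx":0,"wy":0,"wz":0},{"x":0,"y":0,"z":0,"wx":0,"wy":0,"wz":0},{"x":0,"y":0,"z":0,"wx":0,"wy":0,"wz":0},{"x":0,"y":0,"z":0,"wx":0,"wy":0,"wz":0},{"x":0,"y":0,"z":0,"wx":0,"wy":0,"wz":0}]' 0.025 20
python3 -c "
from h import *
plan((.462,.272,.09),(.462,.272,0))"
```

```text
time: 21.25
position: [0.6197, -0.0342, -0.0226]
tool_rot: [0.351, 3.122, 0.0]
ft_force: [-0.3, -0.1, 0.0]
grip_width: 0.447
grip_force: 20.0
t 21.25 tcp [ 0.6197 -0.0342 -0.0226] F [-0.3 -0.1  0. ] w 38.9 g 20.0 turn [0.  0.  0.2]
(0.462, 0.272, 0.09) [221.7 263.6 -93.9]
(0.462, 0.272, 0) [221.8 263.6  -3.9]
```

```bash
python3 -m handwheel '[{"x":0,"y":0,"z":-0.015,"wx":0,"wy":0,"wz":0},{"x":0,"y":0,"z":-0.04,"wx":0,"wy":0,"wz":0},{"x":0,"y":0,"z":-0.07,"wx":0,"wy":0,"wz":0},{"x":0.012,"y":0.014,"z":-0.09,"wx":0,"wy":0,"wz":0},{"x":0.035,"y":0.042,"z":-0.09,"wx":0,"wy":0,"wz":0},{"x":0.058,"y":0.07,"z":-0.09,"wx":0,"wy":0,"wz":0},{"x":0.082,"y":0.098,"z":-0.09,"wx":0,"wy":0,"wz":0},{"x":0.106,"y":0.126,"z":-0.09,"wx":0,"wy":0,"wz":0},{"x":0.13,"y":0.154,"z":-0.09,"wx":0,"wy":0,"wz":0},{"x":0.152,"y":0.181,"z":-0.09,"wx":0,"wy":0,"wz":0}]'
python3 -m handwheel '[{"x":0.023,"y":0.028,"z":0,"wx":0,"wy":0,"wz":0},{"x":0.046,"y":0.055,"z":0,"wx":0,"wy":0,"wz":0},{"x":0.06,"y":0.072,"z":0,"wx":0,"wy":0,"wz":0},{"x":0.07,"y":0.083,"z":0,"wx":0,"wy":0,"wz":0},{"x":0.07,"y":0.083,"z":0,"wx":0,"wy":0,"wz":0},{"x":0.07,"y":0.083,"z":0,"wx":0,"wy":0,"wz":0},{"x":0.07,"y":0.083,"z":0,"wx":0,"wy":0,"wz":0}]'
python3 - <<'E'
from h import *
a=grab('scene');b=grab('top')
plan((.462,.2715,0))
for d,t in((a,'s'),(b,'t')): print(t,[c for c in blobs(d,(10,90,40),(22,255,200),40) if c[1][4]<600],[(np.round(proj(d,q),1)).tolist() for q in((.462,.2715,.115),(.6195,-.0345,.026))])
cv2.imwrite('pics/t11.png',b['image'][:,:,::-1])
E
```

```text
time: 22.08
position: [0.5099, 0.1774, 0.0671]
tool_rot: [-0.351, -3.121, -0.0]
ft_force: [-0.4, 0.1, -2.4]
grip_width: 0.447
grip_force: 20.0
time: 22.67
position: [0.4624, 0.2708, 0.0671]
tool_rot: [0.353, 3.121, -0.002]
ft_force: [0.1, -0.3, -2.0]
grip_width: 0.447
grip_force: 20.0
t 22.77 tcp [0.4627 0.2705 0.0672] F [-0.1  0.6 -1.9] w 38.9 g 20.0 turn [-0.  0.  0.]
(0.462, 0.2715, 0) [ 1.   0.9 85.9]
s [([188.5, 38.5], [183, 13, 12, 53, 299]), ([401.1, 62.5], [396, 50, 12, 21, 168]), ([433.4, 166.0], [423, 163, 21, 8, 102]), ([7.8, 234.1], [0, 224, 22, 22, 320])] [[406.5, 198.7], [262.5, 269.4]]
t [([285.0, 33.3], [277, 31, 16, 5, 50]), ([550.3, 147.9], [534, 137, 26, 25, 328])] [[123.7, 219.5], [279.9, 151.9]]
```

```bash
python3 -m handwheel '[{"x":0.001,"y":0.001,"z":0.02,"wx":0,"wy":0,"wz":0},{"x":0.001,"y":0.001,"z":0.04,"wx":0,"wy":0,"wz":0},{"x":0.001,"y":0.001,"z":0.055,"wx":0,"wy":0,"wz":0},{"x":0.001,"y":0.001,"z":0.066,"wx":0,"wy":0,"wz":0},{"x":0.001,"y":0.001,"z":0.075,"wx":0,"wy":0,"wz":0},{"x":0.001,"y":0.001,"z":0.08,"wx":0,"wy":0,"wz":0},{"x":0.001,"y":0.001,"z":0.082,"wx":0,"wy":0,"wz":0},{"x":0.001,"y":0.001,"z":0.083,"wx":0,"wy":0,"wz":0},{"x":0.001,"y":0.001,"z":0.083,"wx":0,"wy":0,"wz":0}]'
python3 -m handwheel '[{"x":0,"y":0,"z":0.001,"wx":0,"wy":0,"wz":0},{"x":0,"y":0,"z":0.001,"wx":0,"wy":0,"wz":0},{"x":0,"y":0,"z":0.001,"wx":0,"wy":0,"wz":0}]'
python3 -m handwheel '[{"x":0,"y":0,"z":0.001,"wx":0,"wy":0,"wz":0},{"x":0,"y":0,"z":0.001,"wx":0,"wy":0,"wz":0},{"x":0,"y":0,"z":0.001,"wx":0,"wy":0,"wz":0}]'
```

```text
time: 23.52
position: [0.4616, 0.2737, -0.0152]
tool_rot: [0.351, 3.121, 0.001]
ft_force: [0.4, -0.5, -2.2]
grip_width: 0.445
grip_force: 20.0
time: 23.77
position: [0.4613, 0.2738, -0.0162]
tool_rot: [0.351, 3.121, 0.001]
ft_force: [-0.1, 1.0, -0.7]
grip_width: 0.446
grip_force: 20.0
time: 24.02
position: [0.4611, 0.2735, -0.0176]
tool_rot: [0.351, 3.122, 0.0]
ft_force: [-0.6, 0.5, -2.0]
grip_width: 0.447
grip_force: 20.0
```

```bash
python3 -m handwheel '[{"x":0,"y":-0.0015,"z":0,"wx":0,"wy":0,"wz":0},{"x":0,"y":-0.0015,"z":0.001,"wx":0,"wy":0,"wz":0},{"x":0,"y":-0.0015,"z":0.001,"wx":0,"wy":0,"wz":0}]'
python3 -m handwheel '[{"x":0,"y":0,"z":0.001,"wx":0,"wy":0,"wz":0},{"x":0,"y":0,"z":0.001,"wx":0,"wy":0,"wz":0},{"x":0,"y":0,"z":0.001,"wx":0,"wy":0,"wz":0}]'
```

```text
time: 24.27
position: [0.4608, 0.2719, -0.0186]
tool_rot: [0.351, 3.122, -0.0]
ft_force: [0.7, 0.7, -2.3]
grip_width: 0.453
grip_force: 20.0
time: 24.52
position: [0.4608, 0.2719, -0.0187]
tool_rot: [-0.351, -3.122, -0.0]
ft_force: [-2.2, -2.7, 7.0]
grip_width: 0.446
grip_force: 20.1
```

Contact. Release slowly, rise, and check the cap from both cameras.

```bash
python3 -m handwheel '[{"x":0,"y":0,"z":-0.0005,"wx":0,"wy":0,"wz":0},{"x":0,"y":0,"z":-0.0005,"wx":0,"wy":0,"wz":0},{"x":0,"y":0,"z":-0.0005,"wx":0,"wy":0,"wz":0},{"x":0,"y":0,"z":-0.0005,"wx":0,"wy":0,"wz":0},{"x":0,"y":0,"z":-0.0005,"wx":0,"wy":0,"wz":0},{"x":0,"y":0,"z":-0.0005,"wx":0,"wy":0,"wz":0},{"x":0,"y":0,"z":-0.02,"wx":0,"wy":0,"wz":0},{"x":0,"y":0,"z":-0.05,"wx":0,"wy":0,"wz":0},{"x":0,"y":0,"z":-0.08,"wx":0,"wy":0,"wz":0},{"x":0,"y":0,"z":-0.12,"wx":0,"wy":0,"wz":0}]' 0.072
python3 -m handwheel '[{"x":0.0,"y":-0.03,"z":-0.03,"wx":0,"wy":0,"wz":0},{"x":0.0,"y":-0.06,"z":-0.04,"wx":0,"wy":0,"wz":0},{"x":0.0,"y":-0.1,"z":-0.04,"wx":0,"wy":0,"wz":0},{"x":0.0,"y":-0.14,"z":-0.04,"wx":0,"wy":0,"wz":0},{"x":0.0,"y":-0.18,"z":-0.04,"wx":0,"wy":0,"wz":0},{"x":0.0,"y":-0.21,"z":-0.04,"wx":0,"wy":0,"wz":0},{"x":0.0,"y":-0.24,"z":-0.04,"wx":0,"wy":0,"wz":0},{"x":0,"y":-0.24,"z":-0.04,"wx":0,"wy":0,"wz":0},{"x":0,"y":-0.24,"z":-0.04,"wx":0,"wy":0,"wz":0}]'
cat > chk.py <<'E'
from h import *
a=grab('scene','cs.png');b=grab('top','ct.png')
def ell(d,roi,lo,hi,z):
    x,y,w,h=roi;m=cv2.inRange(cv2.cvtColor(d['image'],cv2.COLOR_RGB2HSV),lo,hi)[y:y+h,x:x+w]
    cs=cv2.findContours(m,0,2)[0]
    if not cs: return None
    c=cv2.convexHull(max(cs,key=cv2.contourArea))
    if len(c)<5: return None
    e=cv2.fitEllipse(c);p=np.array(e[0])+[x,y];return p.round(1),np.round(e[1],1),onz(d,*p,z).round(4),cv2.boundingRect(c)
E
python3 - <<'E'
from chk import *
B=((10,110,30),(24,255,200))
g=b['image'][205:250,120:165];
print('cap pred t',[np.round(proj(b,(.4608,.2719,z)),1) for z in(.007,.041,.053)],'s',[np.round(proj(a,(.4608,.2719,z)),1) for z in(.007,.041,.053)])
for nm,d,(x,y,w,h) in(('t',b,(122,208,42,42)),('s',a,(385,222,32,28))):
    I=d['image'][y:y+h,x:x+w].astype(int); m=((I.max(2)-I.min(2))>30).astype(np.uint8)
    n,_,s,c=cv2.connectedComponentsWithStats(m); print(nm,[(np.round(c[i]+[x,y],1),s[i]) for i in range(1,n) if s[i,4]>30])
plan()
E
```

```text
time: 25.35
position: [0.4592, 0.2709, 0.0997]
tool_rot: [-0.351, -3.119, 0.005]
ft_force: [-0.5, 1.1, 0.7]
grip_width: 0.826
grip_force: 0.0
time: 26.1
position: [0.4074, 0.037, 0.1406]
tool_rot: [0.356, 3.121, 0.003]
ft_force: [-0.6, 1.4, -0.4]
grip_width: 0.828
grip_force: 0.0
cap pred t [array([141.2, 226.5]), array([136.1, 224.7]), array([134.2, 224. ])] s [array([400.1, 236.8]), array([402.1, 225.1]), array([402.8, 220.9])]
t [(array([141.2, 228.6]), array([   0,    0,   42,   42, 1269], dtype=int32))]
s [(array([401.3, 234. ]), array([  0,   0,  32,  28, 675], dtype=int32))]
t 26.2 tcp [0.4077 0.0389 0.1405] F [ 0.1 -0.6  0.3] w 72.1 g 0.0 turn [0.  0.  0.2]
```

Run:
```python
from h import *
for f,(x,y,w,h) in(('pics/ct.png',(120,206,44,42)),('pics/cs.png',(380,212,42,38))):
    H=cv2.cvtColor(cv2.imread(f),cv2.COLOR_BGR2HSV)[y:y+h,x:x+w].astype(int)
    print(f,x,y)
    for j in range(0,h,2): print(''.join('W' if p[1]<60 and p[2]>80 else 'Y' if p[1]>170 and p[2]>110 else 'b' if p[1]>90 else '.' for p in H[j]))
```

```text
pics/ct.png 120 206
YYYYYYYYYYYYYYYYYYYYYYYYYYYYbbbbbbbbbbbbbbbb
YYYYYYYYYYYYYYYYYYYYYYYYYYYYbbbbbbbbbbbbbbbb
YYYYYYYYYYYYYYYYYYYYbbbbbYYYYbbbbbbbbbbbbbbb
YYYYYYYYYYYYYYb.WWWWWWWWWWWWW.bbbbbbbbbbbbbb
YYYYYYYYYYYY.WWWWWWWWWWWWWWWWW.bbbbbbbbbbbbb
YYYYYYYYYYWWbbYYYYbbbbWWWWWWWWWbbbbbbbbbbbbb
YYYYYYYY.WbbbbbbbbbbbYbbbbWWWWW.bbbbbbbbbbbb
YYYYYYYWbbbbbbbbbbbbbbbbbbbbWWWWbbbbbbbbbbbb
YYYYYYbbbbbbbbbbbbbbbbbbbbbbbbWW.bbbbbbbbbbb
YYYYYYWbbbbbbbbbbbbbbbbbbbbbbbWW.bbbbbbbbbbb
YYYYYbWWYbbbbbbbbbbbbbbbbbbbbbWWW.bbbbbbbbbb
YYYYYbWWbbbbbbbbbbbbbbbbbbbbbbWWWWbbbbbbbbbb
YYYYYYWWWWbYbbbbbbbbbbbbbbbbbWWWWW.bbbbbbbbb
YYYYYYbWWWWWbbbbbbbbbbbbbbbWWWWWWWWbbbbbbbbb
YYYYYYYbWWWWWWWWW..bbbb.WWWWWWWWWWW.bbbbbbbb
YYYYYYYYbWWWWWWWWWWWWWWWWWWWWWWWWWbbbbbbbbbb
YYYYYYYYYYbWWWWWWWWWWWWWWWWWWWWWbYYbbbbbbbbb
YYYYYYYYYYYYYWWWWWWWWWWWWWWWWbYYYYYYbbbbbbbb
YYYYYYYYYYYYYYYYYYYbbbbbbYYYYYYYYYYYbbbbbbbb
YYYYYYYYYYYYYYYYYYYYYYYYYYYYYYYYYYYYbbbbbbbb
YYYYYYYYYYYYYYYYYYYYYYYYYYYYYYYYYYYYYbbbbbbb
pics/cs.png 380 212
bbbbbbbbbbbbbbbbbbbbbbbbbbbbbbbbbbbbbbbbbb
bbbbbbbbbbbbbbbbbbbbbbbbbbbbbbbbbbbbbbbbbb
bbbbbbbbbbbbbbbbbbbbbbbbbbbbbbbbbbbbbbbbbb
YYYYYYYYYYYYYYbbbbbbbbbbbbbbbbbbbbbbbbbbbb
bbbbbbbbbbbbbbbbbbbbbbbbbbbbbbbbbbbbbbbbYY
YYYYYYYYbbbbbbbbbbbbbbbbbbbbbbbbbbbbbbbbbb
YYYYYYYYYYYYYYbbbbbbbbbbbbbbbYYYYYYYYYYYYY
YYYYYYYYYYYYYbbbbbbbbbbbbbbbbbbYYYYYYYYYYY
YYYYYYYYYYYYbbbbbbbbbbbbbbbbbbbYYYYYYYYYYY
YYYYYYYYYbb.WbbbbbbbbbbbbbbbbbbYYYYYYYYYYY
YYYYYYb.WWWWbbbbbbbbbbbbbbbbbbYYYYYYYYYYYY
YYYYY.WWWWWWbbbbbbbbbbbbbbbbb.W.bYYYYYYYYY
YYYYbWWWWWWWbbbbbbbbbbbbbbbbb.WWW.YYYYYYYY
YYYYYWWWWWWWbbbbbbbbbbbbbbbbbWWWWW.YYYYYYY
YYYYYbWWWWWWWbbbbbbbbbbbbbbb.WWWWW.bYYYYYY
YYYYYYY.WWWWWWW.bbbbbbbbbb.WWWWWWWbYYYYYYY
YYYYYYYYYb.WWWWWWWWWWWWWWWWWWWWWWbYYYYYYYY
YYYYYYYYYYYYYb.WWWWWWWWWWWWWWWbYYYYYYYYYYY
YYYYYYYYYYYYYYYYYYYYbbbbbbbYYYYYYYYYYYYYYY
```

The cap stands upright in the middle of the disc: scene base columns 393-408 against disc columns 384-414, with predicted and measured centres within 2-3 mm. Next is the coupling, gripped about 35 mm lower than before.

Run:
```python
from chk import *
R_=((0,140,70),(6,255,255));U=((108,110,50),(125,255,255))
print('coup top t',ell(b,(300,100,160,160),*R_,.113),'s',ell(a,(100,180,110,80),*R_,.113))
print('red top t',ell(b,(300,100,160,160),*U,.113),'s',ell(a,(100,205,80,60),*U,.113))
plan((.4597,-.2648,.159))
```

```text
coup top t (array([401. , 217.2]), array([27.2, 28.7]), array([ 0.458 , -0.2659,  0.113 ]), (87, 104, 29, 28)) s (array([169.3, 191.7]), array([16.9, 23.5]), array([ 0.4702, -0.2635,  0.113 ]), (58, 4, 24, 17))
red top t (array([407.9, 156.2]), array([20.1, 21.2]), array([ 0.5801, -0.2868,  0.113 ]), (98, 46, 21, 21)) s None
t 26.3 tcp [0.4076 0.0391 0.1403] F [ 0.4 -0.   0.4] w 72.2 g 0.0 turn [-0.   0.   0.3]
(0.4597, -0.2648, 0.159) [-1.177e+02 -2.850e+02  1.000e-01]
```

```bash
python3 -m handwheel '[{"x":-0.013,"y":-0.032,"z":0,"wx":0,"wy":0,"wz":0},{"x":-0.026,"y":-0.064,"z":0,"wx":0,"wy":0,"wz":0},{"x":-0.039,"y":-0.096,"z":0,"wx":0,"wy":0,"wz":0},{"x":-0.052,"y":-0.128,"z":0,"wx":0,"wy":0,"wz":0},{"x":-0.066,"y":-0.16,"z":0,"wx":0,"wy":0,"wz":0},{"x":-0.079,"y":-0.192,"z":0,"wx":0,"wy":0,"wz":0},{"x":-0.092,"y":-0.224,"z":0,"wx":0,"wy":0,"wz":0},{"x":-0.106,"y":-0.256,"z":0,"wx":0,"wy":0,"wz":0},{"x":-0.117,"y":-0.285,"z":0,"wx":0,"wy":0,"wz":0},{"x":-0.117,"y":-0.285,"z":0,"wx":0,"wy":0,"wz":0}]' 0.08
python3 -m handwheel '[{"x":0,"y":0,"z":0,"wx":0,"wy":0,"wz":0},{"x":0,"y":0,"z":0,"wx":0,"wy":0,"wz":0},{"x":0,"y":0,"z":0,"wx":0,"wy":0,"wz":0}]'
python3 -c "
from h import *
plan((.459,-.2653,.11),(.459,-.2653,.0467))"
```

```text
time: 27.13
position: [0.4583, -0.272, 0.1404]
tool_rot: [-0.359, -3.12, 0.012]
ft_force: [-0.8, 0.3, -0.8]
grip_width: 0.917
grip_force: 0.0
time: 27.38
position: [0.4588, -0.2638, 0.14]
tool_rot: [-0.346, -3.122, -0.002]
ft_force: [0.3, -0.6, -0.1]
grip_width: 0.921
grip_force: 0.0
t 27.38 tcp [ 0.4588 -0.2638  0.14  ] F [ 0.3 -0.6 -0.1] w 80.2 g 0.0 turn [ 0.1 -0.   0.3]
(0.459, -0.2653, 0.11) [-0.6 -1.5 48.7]
(0.459, -0.2653, 0.0467) [ -0.6  -1.6 112. ]
```

```bash
python3 -m handwheel '[{"x":0,"y":-0.001,"z":0.02,"wx":0,"wy":0,"wz":0.3},{"x":0,"y":-0.001,"z":0.04,"wx":0,"wy":0,"wz":0.3},{"x":0,"y":-0.001,"z":0.055,"wx":0,"wy":0,"wz":0.3},{"x":0,"y":-0.001,"z":0.07,"wx":0,"wy":0,"wz":0.3},{"x":0,"y":-0.001,"z":0.085,"wx":0,"wy":0,"wz":0.3},{"x":0,"y":-0.001,"z":0.1,"wx":0,"wy":0,"wz":0.3},{"x":0,"y":-0.001,"z":0.108,"wx":0,"wy":0,"wz":0.3},{"x":0,"y":-0.001,"z":0.112,"wx":0,"wy":0,"wz":0.3},{"x":0,"y":-0.001,"z":0.112,"wx":0,"wy":0,"wz":0.3}]'
python3 -m handwheel '[{"x":0,"y":0,"z":0,"wx":0,"wy":0,"wz":0},{"x":0,"y":0,"z":0,"wx":0,"wy":0,"wz":0},{"x":0,"y":0,"z":0,"wx":0,"wy":0,"wz":0},{"x":0,"y":0,"z":0,"wx":0,"wy":0,"wz":0},{"x":0,"y":0,"z":0,"wx":0,"wy":0,"wz":0},{"x":0,"y":0,"z":0,"wx":0,"wy":0,"wz":0}]' 0.04 30
python3 -c "
from h import *
plan((.579,.072,.1067),(.579,.072,.0487))"
```

```text
time: 28.13
position: [0.458, -0.2656, 0.0279]
tool_rot: [-0.357, -3.12, -0.001]
ft_force: [0.4, 0.0, -0.2]
grip_width: 0.92
grip_force: 0.0
time: 28.63
position: [0.4585, -0.2667, 0.0287]
tool_rot: [0.359, 3.12, 0.001]
ft_force: [0.6, -0.0, 2.8]
grip_width: 0.632
grip_force: 30.0
t 28.63 tcp [ 0.4585 -0.2667  0.0287] F [ 0.6 -0.   2.8] w 55.0 g 30.0 turn [ 0.   0.  -0.1]
(0.579, 0.072, 0.1067) [-40.6 357.2 -59.1]
(0.579, 0.072, 0.0487) [-40.5 357.2  -1.1]
```

```bash
python3 -m handwheel '[{"x":0,"y":0,"z":-0.02,"wx":0,"wy":0,"wz":0},{"x":0,"y":0,"z":-0.045,"wx":0,"wy":0,"wz":0},{"x":-0.002,"y":0.016,"z":-0.06,"wx":0,"wy":0,"wz":0},{"x":-0.006,"y":0.052,"z":-0.06,"wx":0,"wy":0,"wz":0},{"x":-0.01,"y":0.09,"z":-0.06,"wx":0,"wy":0,"wz":0},{"x":-0.014,"y":0.128,"z":-0.06,"wx":0,"wy":0,"wz":0},{"x":-0.019,"y":0.166,"z":-0.06,"wx":0,"wy":0,"wz":0},{"x":-0.023,"y":0.204,"z":-0.06,"wx":0,"wy":0,"wz":0},{"x":-0.028,"y":0.242,"z":-0.06,"wx":0,"wy":0,"wz":0},{"x":-0.032,"y":0.278,"z":-0.06,"wx":0,"wy":0,"wz":0}]'
python3 -m handwheel '[{"x":-0.004,"y":0.03,"z":0,"wx":0,"wy":0,"wz":0},{"x":-0.008,"y":0.06,"z":0,"wx":0,"wy":0,"wz":0},{"x":-0.009,"y":0.079,"z":0,"wx":0,"wy":0,"wz":0},{"x":-0.009,"y":0.079,"z":0,"wx":0,"wy":0,"wz":0},{"x":-0.009,"y":0.079,"z":0,"wx":0,"wy":0,"wz":0},{"x":-0.009,"y":0.079,"z":0,"wx":0,"wy":0,"wz":0}]'
python3 -c "
from h import *
plan((.579,.072,.0487))
plan()"
```

```text
time: 29.47
position: [0.552, -0.001, 0.0877]
tool_rot: [-0.358, -3.12, -0.001]
ft_force: [0.6, -0.6, -3.7]
grip_width: 0.632
grip_force: 30.0
time: 29.97
position: [0.5783, 0.0697, 0.0878]
tool_rot: [-0.361, -3.12, 0.003]
ft_force: [0.1, -0.9, -3.5]
grip_width: 0.633
grip_force: 30.0
t 29.97 tcp [0.5783 0.0697 0.0878] F [ 0.1 -0.9 -3.5] w 55.1 g 30.0 turn [-0.1 -0.1 -0.2]
(0.579, 0.072, 0.0487) [-0.2  2.5 57.8]
t 29.97 tcp [0.5783 0.0697 0.0878] F [ 0.1 -0.9 -3.5] w 55.1 g 30.0 turn [-0.1 -0.1 -0.2]
```

```bash
python3 -m handwheel '[{"x":0,"y":0.001,"z":0.02,"wx":0,"wy":0,"wz":0},{"x":0,"y":0.001,"z":0.035,"wx":0,"wy":0,"wz":0},{"x":0,"y":0.001,"z":0.045,"wx":0,"wy":0,"wz":0},{"x":0,"y":0.001,"z":0.051,"wx":0,"wy":0,"wz":0},{"x":0,"y":0.001,"z":0.053,"wx":0,"wy":0,"wz":0},{"x":0,"y":0.001,"z":0.054,"wx":0,"wy":0,"wz":0},{"x":0,"y":0.001,"z":0.054,"wx":0,"wy":0,"wz":0},{"x":0,"y":0.001,"z":0.054,"wx":0,"wy":0,"wz":0}]'
python3 -c "
from h import *
plan((.579,.072,.0494))
a=grab('scene')
x,y,w,h=290,205,50,45
m=cv2.inRange(cv2.cvtColor(a['image'],cv2.COLOR_RGB2HSV),(0,140,40),(6,255,255))[y:y+h,x:x+w]
print([np.round(proj(a,(.579,.072,z)),1) for z in(.115,.118)])
c=max(cv2.findContours(m,0,2)[0],key=cv2.contourArea);print(cv2.boundingRect(c),x,y)"
```

```text
time: 30.63
position: [0.58, 0.0724, 0.0351]
tool_rot: [0.359, 3.12, 0.001]
ft_force: [1.2, -0.1, -2.7]
grip_width: 0.633
grip_force: 30.0
t 30.63 tcp [0.58   0.0724 0.0351] F [ 1.2 -0.1 -2.7] w 55.1 g 30.0 turn [ 0.   0.1 -0.1]
(0.579, 0.072, 0.0494) [ 0.8 -0.7  4.4]
[array([315.4, 226.1]), array([315.4, 224.9])]
(12, 17, 26, 17) 290 205
```

```bash
python3 -m handwheel '[{"x":0,"y":0,"z":0.001,"wx":0,"wy":0,"wz":0},{"x":0,"y":0,"z":0.002,"wx":0,"wy":0,"wz":0},{"x":0,"y":0,"z":0.003,"wx":0,"wy":0,"wz":0},{"x":0,"y":0,"z":0.003,"wx":0,"wy":0,"wz":0}]'
python3 -m handwheel '[{"x":0,"y":0,"z":0.001,"wx":0,"wy":0,"wz":0},{"x":0,"y":0,"z":0.001,"wx":0,"wy":0,"wz":0},{"x":0,"y":0,"z":0.001,"wx":0,"wy":0,"wz":0}]'
```

```text
time: 31.02
position: [0.5791, 0.0726, 0.0312]
tool_rot: [-0.359, -3.121, 0.0]
ft_force: [-0.7, 0.4, -3.7]
grip_width: 0.635
grip_force: 30.0
time: 31.27
position: [0.5795, 0.0726, 0.0308]
tool_rot: [0.359, 3.121, 0.001]
ft_force: [-2.1, 0.3, 1.6]
grip_width: 0.632
grip_force: 30.0
```

```bash
python3 -m handwheel '[{"x":0,"y":0,"z":0.0005,"wx":0,"wy":0,"wz":0},{"x":0,"y":0,"z":0.0005,"wx":0,"wy":0,"wz":0},{"x":0,"y":0,"z":0.0005,"wx":0,"wy":0,"wz":0}]'
```

```text
time: 31.52
position: [0.5796, 0.0726, 0.0308]
tool_rot: [0.359, 3.121, 0.001]
ft_force: [-2.7, 0.5, 5.7]
grip_width: 0.631
grip_force: 30.0
```

Contact. Release, rise by 130 mm and head to the reducer.

```bash
python3 -m handwheel '[{"x":0,"y":0,"z":-0.0005,"wx":0,"wy":0,"wz":0},{"x":0,"y":0,"z":-0.0005,"wx":0,"wy":0,"wz":0},{"x":0,"y":0,"z":-0.0005,"wx":0,"wy":0,"wz":0},{"x":0,"y":0,"z":-0.0005,"wx":0,"wy":0,"wz":0},{"x":0,"y":0,"z":-0.0005,"wx":0,"wy":0,"wz":0},{"x":0,"y":0,"z":-0.02,"wx":0,"wy":0,"wz":0},{"x":0,"y":0,"z":-0.05,"wx":0,"wy":0,"wz":0},{"x":0,"y":0,"z":-0.08,"wx":0,"wy":0,"wz":0},{"x":0,"y":0,"z":-0.11,"wx":0,"wy":0,"wz":0},{"x":0,"y":0,"z":-0.11,"wx":0,"wy":0,"wz":0}]' 0.075
python3 -c "
from h import *
plan((.5795,-.2875,.159))"
```

```text
time: 32.35
position: [0.5834, 0.0726, 0.146]
tool_rot: [0.359, 3.112, 0.006]
ft_force: [1.2, -0.8, 1.0]
grip_width: 0.865
grip_force: 0.0
t 32.35 tcp [0.5834 0.0726 0.146 ] F [ 1.2 -0.8  1. ] w 75.2 g 0.0 turn [ 0.3  0.5 -0.2]
(0.5795, -0.2875, 0.159) [ -78.1 -351.6    4.6]
```

```bash
python3 -m handwheel '[{"x":-0.008,"y":-0.036,"z":0,"wx":0,"wy":0,"wz":0},{"x":-0.016,"y":-0.072,"z":0,"wx":0,"wy":0,"wz":0},{"x":-0.024,"y":-0.109,"z":0,"wx":0,"wy":0,"wz":0},{"x":-0.033,"y":-0.147,"z":0,"wx":0,"wy":0,"wz":0},{"x":-0.041,"y":-0.185,"z":0,"wx":0,"wy":0,"wz":0},{"x":-0.05,"y":-0.223,"z":0,"wx":0,"wy":0,"wz":0},{"x":-0.058,"y":-0.26,"z":0,"wx":0,"wy":0,"wz":0},{"x":-0.066,"y":-0.297,"z":0,"wx":0,"wy":0,"wz":0},{"x":-0.074,"y":-0.33,"z":0,"wx":0,"wy":0,"wz":0},{"x":-0.078,"y":-0.352,"z":0,"wx":0,"wy":0,"wz":0}]' 0.07
python3 -m handwheel '[{"x":0,"y":0,"z":0,"wx":0,"wy":0,"wz":0},{"x":0,"y":0,"z":0,"wx":0,"wy":0,"wz":0},{"x":0,"y":0,"z":0,"wx":0,"wy":0,"wz":0},{"x":0,"y":0,"z":0,"wx":0,"wy":0,"wz":0}]'
python3 - <<'E'
from chk import *
R_=((0,140,70),(6,255,255))
plan((.5795,-.2875,.0487))
print('coup top t',ell(b,(205,140,50,60),(0,140,110),(6,255,255),.115),'s',ell(a,(290,205,50,45),(0,140,80),(6,255,255),.115))
E
```

```text
time: 33.18
position: [0.574, -0.2925, 0.1395]
tool_rot: [-0.365, -3.12, 0.004]
ft_force: [-0.3, 0.5, -0.5]
grip_width: 0.809
grip_force: 0.0
time: 33.52
position: [0.576, -0.2859, 0.1394]
tool_rot: [-0.355, -3.121, -0.002]
ft_force: [-0.1, 0.9, 0.8]
grip_width: 0.805
grip_force: 0.0
t 33.62 tcp [ 0.576  -0.286   0.1397] F [1.  0.3 0.3] w 69.9 g 0.0 turn [ 0.1 -0.   0. ]
(0.5795, -0.2875, 0.0487) [ -3.7  -0.8 109.7]
coup top t (array([230.7, 168.3]), array([35.7, 45.4]), array([0.5605, 0.0652, 0.115 ]), (9, 6, 37, 45)) s (array([315.3, 229.8]), array([21. , 26.4]), array([0.5914, 0.072 , 0.115 ]), (12, 15, 27, 21))
```

```bash
python3 -m handwheel '[{"x":-0.003,"y":-0.001,"z":0.02,"wx":0,"wy":0,"wz":0},{"x":-0.003,"y":-0.001,"z":0.04,"wx":0,"wy":0,"wz":0},{"x":-0.003,"y":-0.001,"z":0.055,"wx":0,"wy":0,"wz":0},{"x":-0.003,"y":-0.001,"z":0.07,"wx":0,"wy":0,"wz":0},{"x":-0.003,"y":-0.001,"z":0.085,"wx":0,"wy":0,"wz":0},{"x":-0.003,"y":-0.001,"z":0.098,"wx":0,"wy":0,"wz":0},{"x":-0.003,"y":-0.001,"z":0.105,"wx":0,"wy":0,"wz":0},{"x":-0.003,"y":-0.001,"z":0.108,"wx":0,"wy":0,"wz":0},{"x":-0.003,"y":-0.001,"z":0.108,"wx":0,"wy":0,"wz":0}]'
python3 -m handwheel '[{"x":0,"y":0,"z":0,"wx":0,"wy":0,"wz":0},{"x":0,"y":0,"z":0,"wx":0,"wy":0,"wz":0},{"x":0,"y":0,"z":0,"wx":0,"wy":0,"wz":0},{"x":0,"y":0,"z":0,"wx":0,"wy":0,"wz":0},{"x":0,"y":0,"z":0,"wx":0,"wy":0,"wz":0},{"x":0,"y":0,"z":0,"wx":0,"wy":0,"wz":0}]' 0.03 30
python3 -c "
from h import *
plan((.558,-.0208,.0517))"
```

```text
time: 34.37
position: [0.5776, -0.2896, 0.0312]
tool_rot: [-0.359, -3.12, -0.0]
ft_force: [-0.3, 1.1, 0.2]
grip_width: 0.805
grip_force: 0.0
time: 34.87
position: [0.5788, -0.2886, 0.0323]
tool_rot: [0.358, 3.12, 0.002]
ft_force: [0.3, 3.3, 1.6]
grip_width: 0.498
grip_force: 29.9
t 34.87 tcp [ 0.5788 -0.2886  0.0323] F [0.3 3.3 1.6] w 43.3 g 29.9 turn [ 0.1  0.  -0.1]
(0.558, -0.0208, 0.0517) [ 80.9 256.2  -0.4]
```

```bash
python3 -m handwheel '[{"x":0,"y":0,"z":-0.02,"wx":0,"wy":0,"wz":0},{"x":0,"y":0,"z":-0.045,"wx":0,"wy":0,"wz":0},{"x":0.005,"y":0.016,"z":-0.06,"wx":0,"wy":0,"wz":0},{"x":0.015,"y":0.048,"z":-0.06,"wx":0,"wy":0,"wz":0},{"x":0.026,"y":0.082,"z":-0.06,"wx":0,"wy":0,"wz":0},{"x":0.037,"y":0.117,"z":-0.06,"wx":0,"wy":0,"wz":0},{"x":0.048,"y":0.152,"z":-0.06,"wx":0,"wy":0,"wz":0},{"x":0.059,"y":0.187,"z":-0.06,"wx":0,"wy":0,"wz":0},{"x":0.07,"y":0.22,"z":-0.06,"wx":0,"wy":0,"wz":0},{"x":0.077,"y":0.244,"z":-0.06,"wx":0,"wy":0,"wz":0}]'
python3 -m handwheel '[{"x":0.002,"y":0.006,"z":0,"wx":0,"wy":0,"wz":0},{"x":0.004,"y":0.012,"z":0,"wx":0,"wy":0,"wz":0},{"x":0.004,"y":0.012,"z":0,"wx":0,"wy":0,"wz":0},{"x":0.004,"y":0.012,"z":0,"wx":0,"wy":0,"wz":0},{"x":0.004,"y":0.012,"z":0,"wx":0,"wy":0,"wz":0}]'
python3 -c "
from h import *
plan((.558,-.0208,.053))"
```

```text
time: 35.7
position: [0.5569, -0.0305, 0.0908]
tool_rot: [-0.354, -3.119, -0.002]
ft_force: [0.5, -0.0, -4.2]
grip_width: 0.497
grip_force: 29.9
time: 36.12
position: [0.5571, -0.0242, 0.0918]
tool_rot: [0.363, 3.12, -0.002]
ft_force: [0.3, -0.2, -3.9]
grip_width: 0.491
grip_force: 29.9
t 36.12 tcp [ 0.5571 -0.0242  0.0918] F [ 0.3 -0.2 -3.9] w 42.8 g 29.9 turn [-0.1  0.  -0.3]
(0.558, -0.0208, 0.053) [-0.1  3.5 57.5]
```

```bash
python3 -m handwheel '[{"x":0,"y":0.002,"z":0.02,"wx":0,"wy":0,"wz":0},{"x":0,"y":0.002,"z":0.035,"wx":0,"wy":0,"wz":0},{"x":0,"y":0.002,"z":0.045,"wx":0,"wy":0,"wz":0},{"x":0,"y":0.002,"z":0.051,"wx":0,"wy":0,"wz":0},{"x":0,"y":0.002,"z":0.053,"wx":0,"wy":0,"wz":0},{"x":0,"y":0.002,"z":0.054,"wx":0,"wy":0,"wz":0},{"x":0,"y":0.002,"z":0.054,"wx":0,"wy":0,"wz":0},{"x":0,"y":0.002,"z":0.054,"wx":0,"wy":0,"wz":0}]'
python3 -c "
from h import *
plan((.558,-.0208,.053))"
```

```text
time: 36.78
position: [0.5584, -0.0202, 0.0386]
tool_rot: [0.359, 3.12, 0.001]
ft_force: [0.2, 0.5, -3.9]
grip_width: 0.501
grip_force: 29.9
t 36.78 tcp [ 0.5584 -0.0202  0.0386] F [ 0.2  0.5 -3.9] w 43.6 g 29.9 turn [ 0.   0.1 -0.1]
(0.558, -0.0208, 0.053) [ 0.2 -0.7  4.3]
```

```bash
python3 -m handwheel '[{"x":0,"y":-0.0005,"z":0.001,"wx":0,"wy":0,"wz":0},{"x":0,"y":-0.0005,"z":0.002,"wx":0,"wy":0,"wz":0},{"x":0,"y":-0.0005,"z":0.003,"wx":0,"wy":0,"wz":0},{"x":0,"y":-0.0005,"z":0.003,"wx":0,"wy":0,"wz":0}]'
python3 -m handwheel '[{"x":0,"y":0,"z":0.001,"wx":0,"wy":0,"wz":0},{"x":0,"y":0,"z":0.001,"wx":0,"wy":0,"wz":0},{"x":0,"y":0,"z":0.001,"wx":0,"wy":0,"wz":0}]'
```

```text
time: 37.12
position: [0.5575, -0.0203, 0.0348]
tool_rot: [-0.359, -3.121, -0.0]
ft_force: [-1.1, -0.5, -3.2]
grip_width: 0.498
grip_force: 29.9
time: 37.37
position: [0.5578, -0.0204, 0.0342]
tool_rot: [0.359, 3.121, 0.001]
ft_force: [-1.1, 0.3, -0.1]
grip_width: 0.5
grip_force: 29.9
```

```bash
python3 -m handwheel '[{"x":0,"y":0,"z":0.0005,"wx":0,"wy":0,"wz":0},{"x":0,"y":0,"z":0.0005,"wx":0,"wy":0,"wz":0},{"x":0,"y":0,"z":0.0005,"wx":0,"wy":0,"wz":0}]'
```

```text
time: 37.62
position: [0.558, -0.0203, 0.0342]
tool_rot: [0.359, 3.12, 0.001]
ft_force: [-2.8, 0.8, 4.9]
grip_width: 0.496
grip_force: 30.0
```

Contact. Release with a limited opening (the coupling is next to it), rise clear, retreat to the empty -y side near the mat, then verify.

```bash
python3 -m handwheel '[{"x":0,"y":0,"z":-0.0005,"wx":0,"wy":0,"wz":0},{"x":0,"y":0,"z":-0.0005,"wx":0,"wy":0,"wz":0},{"x":0,"y":0,"z":-0.0005,"wx":0,"wy":0,"wz":0},{"x":0,"y":0,"z":-0.0005,"wx":0,"wy":0,"wz":0},{"x":0,"y":0,"z":-0.0005,"wx":0,"wy":0,"wz":0},{"x":0,"y":0,"z":-0.02,"wx":0,"wy":0,"wz":0},{"x":0,"y":0,"z":-0.05,"wx":0,"wy":0,"wz":0},{"x":0,"y":0,"z":-0.08,"wx":0,"wy":0,"wz":0},{"x":0,"y":0,"z":-0.12,"wx":0,"wy":0,"wz":0},{"x":0,"y":0,"z":-0.12,"wx":0,"wy":0,"wz":0}]' 0.064
python3 -m handwheel '[{"x":0.01,"y":-0.035,"z":0,"wx":0,"wy":0,"wz":0},{"x":0.02,"y":-0.07,"z":0,"wx":0,"wy":0,"wz":0},{"x":0.03,"y":-0.105,"z":0,"wx":0,"wy":0,"wz":0},{"x":0.03,"y":-0.14,"z":0,"wx":0,"wy":0,"wz":0},{"x":0.03,"y":-0.175,"z":0,"wx":0,"wy":0,"wz":0},{"x":0.03,"y":-0.21,"z":0,"wx":0,"wy":0,"wz":0},{"x":0.03,"y":-0.245,"z":0,"wx":0,"wy":0,"wz":0},{"x":0.03,"y":-0.27,"z":0,"wx":0,"wy":0,"wz":0},{"x":0.03,"y":-0.27,"z":0,"wx":0,"wy":0,"wz":0},{"x":0.03,"y":-0.27,"z":0,"wx":0,"wy":0,"wz":0}]'
python3 - <<'E'
from chk import *
plan()
f0=cv2.imread('pics/scene0.png');f1=a['image'][:,:,::-1];g0=cv2.imread('pics/top0.png');g1=b['image'][:,:,::-1]
# same masks, start vs now, in the bay
def bl(im,lo,hi,roi):
    return [c for c in blobs({'image':im[:,:,::-1].copy()},lo,hi,30) if roi[0]<c[0][0]<roi[1] and roi[2]<c[0][1]<roi[3]]
for n,lo,hi in(('red',(0,150,80),(6,255,255)),('blue',(108,120,55),(125,255,255))):
    for t,p,q,roi in(('s',f0,f1,(230,350,205,300)),('t',g0,g1,(200,320,130,215))): print(n,t,'\n 0',bl(p,lo,hi,roi),'\n 1',bl(q,lo,hi,roi))
for t,p,q,(x,y,w,h) in(('s',f0,f1,(290,265,30,32)),('t',g0,g1,(228,128,25,20))):
    for im in(p,q):
        m=(im[y:y+h,x:x+w].max(2)<42).astype(np.uint8);n,_,s,c=cv2.connectedComponentsWithStats(m);i=1+s[1:,4].argmax();print('black',t,(c[i]+[x,y]).round(1),s[i])
# pad outline hull vs start of job (bare pads measured): ring margins round the feet, scene rows
E
```

```text
time: 38.45
position: [0.5623, -0.0212, 0.1604]
tool_rot: [0.359, 3.11, 0.005]
ft_force: [1.5, -1.0, 0.3]
grip_width: 0.737
grip_force: 0.0
time: 39.28
position: [0.4661, -0.2785, 0.1533]
tool_rot: [0.366, 3.12, -0.001]
ft_force: [-0.1, 0.9, -0.1]
grip_width: 0.735
grip_force: 0.0
t 39.38 tcp [ 0.4675 -0.2755  0.1531] F [ 0.3  0.1 -0.1] w 64.3 g 0.0 turn [ 0.  -0.  -0.1]
red s 
 0 [([314.1, 227.6], [301, 220, 27, 18, 357]), ([297.4, 266.6], [295, 261, 6, 12, 44]), ([324.4, 272.3], [315, 261, 17, 20, 146])] 
 1 [([315.2, 229.2], [302, 220, 27, 21, 407]), ([297.8, 266.3], [295, 260, 7, 13, 53]), ([324.5, 273.0], [315, 262, 17, 19, 120])]
red t 
 0 [([230.1, 166.3], [215, 147, 36, 44, 866])] 
 1 [([230.0, 166.0], [214, 146, 37, 45, 905])]
blue s 
 0 [([269.8, 221.0], [262, 215, 17, 12, 123]), ([283.3, 264.6], [273, 255, 17, 17, 47])] 
 1 [([269.0, 220.7], [262, 215, 16, 11, 112]), ([272.3, 265.0], [255, 254, 35, 18, 124])]
blue t 
 0 [([273.2, 167.9], [263, 158, 21, 21, 357]), ([275.5, 189.0], [257, 170, 35, 29, 277])] 
 1 [([273.9, 168.4], [264, 158, 21, 21, 354]), ([274.4, 188.9], [257, 170, 35, 29, 257])]
black s [304.8 281.5] [  6   4  19  26 423]
black s [304.8 281.5] [  6   4  19  26 413]
black t [238.6 140.7] [  2   5  18  15 224]
black t [238.8 140. ] [  2   5  18  15 169]
```

```bash
python3 -c "
from bench import ctrl
print(ctrl.close_job())"
```

```text
the job is handed in; nothing more can be done
None
```

I handed the job in at about 39 s: the brass cap stands upright in the middle of the white disc, both fittings are back on their own pads and the black cap has not moved, though my first grip on the brass cap briefly tilted it without knocking it over.

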